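# Load the tube mixer and start it

## Robot

A 6-joint arm with a two-finger parallel gripper is mounted at the origin on the work surface. World frame = base frame: x ahead of the robot, y to its left, z up, the work surface at z = 0. Lengths are in m, angles in rad, forces in N, time in s.
With the tool pointing down it reaches from about 0.275 to 0.825 m from the base axis. Payload 5.2 kg.
Tool frame: the origin (TCP) lies midway between the tips of the shut fingers; the grasp point (between the pads) lies 19 mm behind it; z points along the fingers, y is the line along which they close (so a half turn about z gives the same grasp; the last joint's range is limited). The gripper opens to 93 mm and grips with 3 to 60 N. Pads are 15 mm wide; open, the fingers measure 128 mm over their backs; the gripper's body (75 mm by 188 mm) begins 65 mm behind the grasp point.
Start: joints at [-1.305, 0.259, 1.535, -0, 1.348, -0.203], TCP at [0.249, -0.491, 0.219] pointing down, gripper open.
Joint ranges: [-3.14, 3.14], [-0.91, 2.08], [0.19, 2.58], [-1.22, 4.36], [0.22, 2.71], [-3.12, 3.12]. Speed limits (rad/s): [2.57, 2.57, 3.14, 3.14, 3.14, 3.14].

## Interface

Orientations are given as a unit quaternion [x, y, z, w].
In Python, from station import robot, grab_frame gives the robot as it stands.
- The arm moves only by the shell command python3 -m inch 'ROWS' [OPENING] [FORCE]. ROWS is JSON, one flat list of numbers, 6 for each row, row after row: the shift along the tool's x, y, z in m, then the turn, a rotation vector about the tool's x, y, z in degrees. A call has 1 to 10 rows; each row shifts and turns the commanded pose from where the row before left it, along the tool's axes as they then stand; what a row does not reach is not made up. A row lasts 1/8 s, in which the tool goes at most 62.5 mm and 10.7 degrees, less where a joint would pass 70% of its speed; a pose out of reach is approached as far as the arm can. A call is refused whole if a number of a shift passes 0.0625 or a number of a turn 10.7, either way. A call with a gripper value outside its range is refused whole. OPENING is the finger opening in m, from 0 to 0.093, set as the call begins (- or left out, the last holds). The fingers move at their own pace and stop on an object; FORCE is the grip in N (left out, the last holds). Time passes only in rows, so rows that do not move let the fingers close. It gives the time, the measured TCP pose, the force, the opening and the grip force at its end, in the units of the state.
- robot.observe(): the state, without advancing time (a new reading comes with each control period).
- grab_frame(name): name is "side" or "top"; returns a dict with "color" (480x640x3 uint8, blue, green, red), "K" (3x3 intrinsics, pixels), "cam_to_world" (4x4, takes a point from camera to world coordinates). Camera axes: x right, y up, looking along -z (the intrinsics and any distortion apply to the point x, -y, -z); pixel columns grow to the right and rows downward; lengths in m; the calibration is good to about 2 mm. A picture is of the moment at which its call begins. There is no depth.
- robot.hand_in(): hands the job in; it is judged then, once.
The state is a dict: "clock": time; "q": joint angles; "joint_velocities": joint speeds; "effort": joint torques, N m; "eef_pos": TCP position; "tcp_rot": TCP orientation; "contact_force": force on the tool from outside, world axes, zero at the start; "wrist_torque": the same for the moment, N m; "gripper_width": opening from 0.0 (shut) to 1.0 (fully open); "grasp_force": force on a finger pad.
Only numpy, scipy, OpenCV 4.12 (cv2) and the standard library are available. Lean on these libraries where they do the work, as an engineer would, in place of code of your own. Each camera call takes 0.05 s, during which the arm holds its last target. There are 200 camera calls.

## Task

Bring the tube mixer back into use: first lift the two grey lock-out plates up off their hook and put them in the open aluminium tray. Then press every capped tube lying on the table down across the two rails of the mixer, each into a pair of spring clips of its own, until it has snapped fully home on both rails; only then push the mixer's start lever right over to its far side, away from the robot. Leave the green flask and the beaker standing where they are.

Things in the scene. Friction and masses are not known exactly. Their poses are not given: they have to be found in the camera images.
- plate0_c (a point): centre of the front one of two grey lock-out plates: plastic, 60 mm wide (y), 130 mm tall (z), 8 mm thick (x), about 80 g. A slot 30 mm wide and 44 mm tall goes through it along x, from 17 mm below this centre to 27 mm above it; the solid 38 mm above the slot can be pinched from above. At the start it hangs upright, the top of the slot on the hook's arm
- plate1_c (a point): centre of the rear one (nearer the post) of two grey lock-out plates: plastic, 60 mm wide (y), 130 mm tall (z), 8 mm thick (x), about 80 g. A slot 30 mm wide and 44 mm tall goes through it along x, from 17 mm below this centre to 27 mm above it; the solid 38 mm above the slot can be pinched from above. At the start it hangs upright, the top of the slot on the hook's arm
- stand_tip (a point): upper end of the steel hook on its stand (foot 100 mm across, post 190 mm high). Its arm, 8 mm thick, runs level from the post along this frame's -x for 138 mm, its middle 22 mm lower than this point, then turns up to this point, 154 mm from the post's axis. A plate comes off when lifted about 29 mm and drawn along -x of this frame past this point
- tray_in (a point): centre of the inner floor, 4 mm above the table, of the open aluminium tray: 200 mm (x) by 130 mm (y) outside, 40 mm high, walls 4 mm
- tube0_c (a point): centre (on the axis, half-way along) of a capped white sample tube, about 35 g: 150 mm long over all along x, round body 18 mm across, grey square-sided cap 20 x 20 mm on the last 22 mm at its +x end. It lies flat on the table. May be absent
- tube1_c (a point): centre (on the axis, half-way along) of a capped white sample tube, about 35 g: 150 mm long over all along x, round body 18 mm across, grey square-sided cap 20 x 20 mm on the last 22 mm at its +x end. It lies flat on the table. May be absent
- tube2_c (a point): centre (on the axis, half-way along) of a capped white sample tube, about 35 g: 150 mm long over all along x, round body 18 mm across, grey square-sided cap 20 x 20 mm on the last 22 mm at its +x end. It lies flat on the table. May be absent
- tube3_c (a point): centre (on the axis, half-way along) of a capped white sample tube, about 35 g: 150 mm long over all along x, round body 18 mm across, grey square-sided cap 20 x 20 mm on the last 22 mm at its +x end. It lies flat on the table. May be absent
- tube4_c (a point): centre (on the axis, half-way along) of a capped white sample tube, about 35 g: 150 mm long over all along x, round body 18 mm across, grey square-sided cap 20 x 20 mm on the last 22 mm at its +x end. It lies flat on the table. May be absent
- clip0 (a point): place 0 of five, 56 mm apart in a row along the mixer's y: where a tube's centre lies when home, 60 mm above the table, its axis along x of this frame (cap at either end). Each place has two clips, open upwards, on two rails (tops 51 mm up, 16 mm wide) at x = -36 and +36 mm, with lands 8 mm higher between neighbouring places; between the rails it is open down to 12 mm above the table
- clip1 (a point): place 1 of five, 56 mm apart in a row along the mixer's y: where a tube's centre lies when home, 60 mm above the table, its axis along x of this frame (cap at either end). Each clip is 14 mm long along the tube; its two sprung lips leave 14 mm between them, 5.5 mm above this point, and flare outwards above to 14 mm over this point. Caps do not fit
- clip2 (a point): place 2 of five, 56 mm apart in a row along the mixer's y: where a tube's centre lies when home, 60 mm above the table, its axis along x of this frame (cap at either end). A tube touches the lips 12 mm above home, needs 7 to 13 N downward to pass them, then snaps down onto the rails and is held; the lips spring back
- clip3 (a point): place 3 of five, 56 mm apart in a row along the mixer's y: where a tube's centre lies when home, 60 mm above the table, its axis along x of this frame (cap at either end). Each place has two clips, open upwards, on two rails (tops 51 mm up, 16 mm wide) at x = -36 and +36 mm, with lands 8 mm higher between neighbouring places; between the rails it is open down to 12 mm above the table
- clip4 (a point): place 4 of five, 56 mm apart in a row along the mixer's y: where a tube's centre lies when home, 60 mm above the table, its axis along x of this frame (cap at either end). Each clip is 14 mm long along the tube; its two sprung lips leave 14 mm between them, 5.5 mm above this point, and flare outwards above to 14 mm over this point. Caps do not fit
- lever (a joint): the start lever at the -y end of the mixer: 0 leaning towards the robot (off), 1.0 rad leaning away (on); stiff enough to stay where it is put, a push of about 1 N at the tip moves it
- lever_tip (a point): centre of the black ball, 26 mm across, at the end of the start lever, a 10 mm thick rod turning about an axis (y of the mixer) 80 mm from the ball's centre and 72 mm above the table; beneath it lies a housing 50 mm high, with a lever block up to 75 mm. The mixer's yaw is that of the clip frames
- flask: conical flask of green glass, 84 mm across and 140 mm high; bystander, origin at the centre of its foot
- beaker: glass beaker, 70 mm across and 95 mm high; bystander, origin at the centre of its foot

How it is judged:
On the way, in this order (a step that is already met when the one before it is completed fails the run):
1. both lock-out plates are off their hook and let go in the tray (x of plate0_c in the frame of tray_in between -0.09 and 0.09 m and y of plate0_c in the frame of tray_in between -0.06 and 0.06 m and z of plate0_c in the frame of tray_in between 0 and 0.05 m and contact force between each of plate0, plate1 and the fingers below 0.1 N and x of plate1_c in the frame of tray_in between -0.09 and 0.09 m and y of plate1_c in the frame of tray_in between -0.06 and 0.06 m and z of plate1_c in the frame of tray_in between 0 and 0.05 m), for 0.2 s.
2. every tube present is snapped home in the clips and let go, the lever still off (x of tube0_c in the frame of clip2 between -0.012 and 0.012 m and y of tube0_c in the frame of clip2 between -0.13 and 0.13 m and z of tube0_c in the frame of clip2 between -0.004 and 0.003 m and angle between the x axis of each of tube0_c, tube1_c, tube2_c, tube3_c, tube4_c and the x axis of clip2, either way round below 0.06 rad and x of tube1_c in the frame of clip2 between -0.012 and 0.012 m and y of tube1_c in the frame of clip2 between -0.13 and 0.13 m and z of tube1_c in the frame of clip2 between -0.004 and 0.003 m and x of tube2_c in the frame of clip2 between -0.012 and 0.012 m and y of tube2_c in the frame of clip2 between -0.13 and 0.13 m and z of tube2_c in the frame of clip2 between -0.004 and 0.003 m and x of tube3_c in the frame of clip2 between -0.012 and 0.012 m and y of tube3_c in the frame of clip2 between -0.13 and 0.13 m and z of tube3_c in the frame of clip2 between -0.004 and 0.003 m and x of tube4_c in the frame of clip2 between -0.012 and 0.012 m and y of tube4_c in the frame of clip2 between -0.13 and 0.13 m and z of tube4_c in the frame of clip2 between -0.004 and 0.003 m and contact force between each of tube0, tube1, tube2, tube3, tube4 and the fingers below 0.1 N and value of joint lever below 0.4 rad), for 0.2 s.
3. the start lever is pushed over to its far side (value of joint lever above 0.85 rad), for 0.2 s.
At the end, for the whole second after the job is handed in: Both plates lie or lean in the tray (centres over its floor, under 50 mm up), every tube present is home (less than 3 mm above a place's height, centred within 12 mm, parallel within 0.06 rad), all are let go and at rest, the lever is beyond 0.85 rad (all of step 1 and x of tube0_c in the frame of clip2 between -0.012 and 0.012 m and y of tube0_c in the frame of clip2 between -0.13 and 0.13 m and z of tube0_c in the frame of clip2 between -0.004 and 0.003 m and angle between the x axis of each of tube0_c, tube1_c, tube2_c, tube3_c, tube4_c and the x axis of clip2, either way round below 0.06 rad and x of tube1_c in the frame of clip2 between -0.012 and 0.012 m and y of tube1_c in the frame of clip2 between -0.13 and 0.13 m and z of tube1_c in the frame of clip2 between -0.004 and 0.003 m and x of tube2_c in the frame of clip2 between -0.012 and 0.012 m and y of tube2_c in the frame of clip2 between -0.13 and 0.13 m and z of tube2_c in the frame of clip2 between -0.004 and 0.003 m and x of tube3_c in the frame of clip2 between -0.012 and 0.012 m and y of tube3_c in the frame of clip2 between -0.13 and 0.13 m and z of tube3_c in the frame of clip2 between -0.004 and 0.003 m and x of tube4_c in the frame of clip2 between -0.012 and 0.012 m and y of tube4_c in the frame of clip2 between -0.13 and 0.13 m and z of tube4_c in the frame of clip2 between -0.004 and 0.003 m and contact force between each of tube0, tube1, tube2, tube3, tube4 and the fingers below 0.1 N and linear speed of each of tube0, tube1, tube2, tube3, tube4, plate0, plate1 below 0.03 m/s and value of joint lever above 0.85 rad); the robot touches nothing.
It fails at once if the flask is pushed more than 40 mm or tipped over (distance of flask from where it was at the start of the episode above 0.04 m or angle between flask's own z axis and vertical above 0.5 rad).
It fails at once if the beaker is pushed more than 40 mm or tipped over (distance of beaker from where it was at the start of the episode above 0.04 m or angle between beaker's own z axis and vertical above 0.5 rad).
Of tube0, tube1, tube2, tube3, tube4 only 3 to 5 are there at a start; the rules pass over those that are not, and their reading is None.
At some moment in a run one of tube0, tube1, tube2, tube3, tube4 may be knocked a few centimetres aside while the robot is not near it.
Once in a run the grip may slacken for a moment while it holds something.
It also fails if it takes over 210 s, if anything falls off the work surface, if the arm or the gripper's body presses on something with over 40 N, if the wrist force passes 120 N, or if a joint passes its speed limit or range.

## Working session

There is one attempt and no reset: what is moved stays moved. The work goes in short steps, Python scripts to look and compute and a shell command to move; the robot and the scene stay as the last step left them, time stands still between calls to the robot, and variables do not carry over. Pictures are saved under pics/ and viewed, at most 14 in all, crops included, and the job is handed in when it is done.

```bash
ls; mkdir -p pics
cat > h.py <<'E'
import numpy as np, cv2
from station import robot, grab_frame
from scipy.spatial.transform import Rotation as R
def ray(f,u,v):
    K=f["K"];T=np.array(f["cam_to_world"])
    d=np.array([(u-K[0][2])/K[0][0],-(v-K[1][2])/K[1][1],-1.])
    return T[:3,3],T[:3,:3]@d
def onz(f,u,v,z):
    o,d=ray(f,u,v);return o+d*(z-o[2])/d[2]
def proj(f,p):
    T=np.array(f["cam_to_world"]);c=T[:3,:3].T@(np.array(p)-T[:3,3]);K=f["K"]
    return K[0][0]*c[0]/-c[2]+K[0][2], K[1][1]*-c[1]/-c[2]+K[1][2]
def tri(f1,p1,f2,p2):
    o1,d1=ray(f1,*p1);o2,d2=ray(f2,*p2)
    s=np.linalg.lstsq(np.c_[d1,-d2],o2-o1,rcond=None)[0]
    a=o1+s[0]*d1;b=o2+s[1]*d2
    return (a+b)/2,np.linalg.norm(a-b)
def st():
    s=robot.observe();print(s["clock"],np.round(s["eef_pos"],4),np.round(R.from_quat(s["tcp_rot"]).as_matrix(),3).tolist(),s["contact_force"],s["gripper_width"],s["grasp_force"],np.round(s["q"],2))
E
python3 - <<'E'
from h import *
for n in("top","side"):
    f=grab_frame(n);cv2.imwrite(f"pics/{n}0.png",f["color"]);print(n,f.keys(),np.round(f["K"],1).tolist(),np.round(f["cam_to_world"],3).tolist())
st()
E
```

```text
pics
top dict_keys(['color', 'K', 'cam_to_world']) [[482.2, 0.0, 321.6], [0.0, 482.2, 237.6], [0.0, 0.0, 1.0]] [[0.013, 0.997, -0.078, 0.41], [-1.0, 0.012, -0.017, -0.01], [-0.016, 0.079, 0.997, 1.418], [0.0, 0.0, 0.0, 1.0]]
side dict_keys(['color', 'K', 'cam_to_world']) [[510.7, 0.0, 314.1], [0.0, 510.7, 238.0], [0.0, 0.0, 1.0]] [[-0.858, 0.321, -0.401, 0.083], [-0.514, -0.558, 0.652, 0.689], [-0.014, 0.765, 0.644, 0.836], [0.0, 0.0, 0.0, 1.0]]
0.1 [ 0.2484 -0.4902  0.2179] [[0.892, 0.452, -0.0], [0.452, -0.892, 0.002], [0.0, -0.002, -1.0]] [ 0.30583223 -0.85678236  0.26186494] 0.9983892442625524 0.0 [-1.3   0.26  1.54  0.    1.35 -0.2 ]
```

View pics/top0.png

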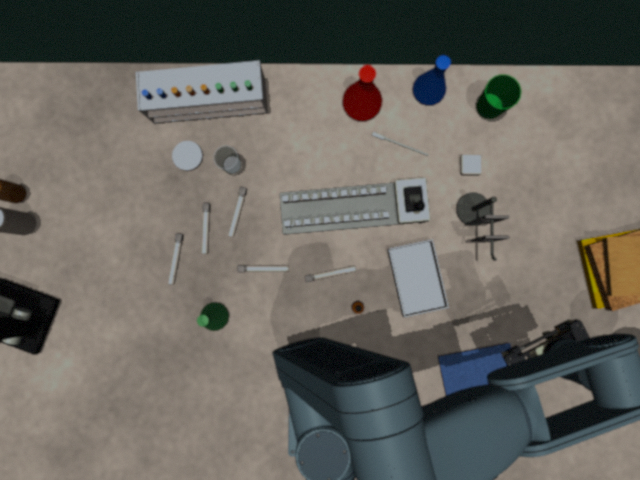

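View pics/side0.png

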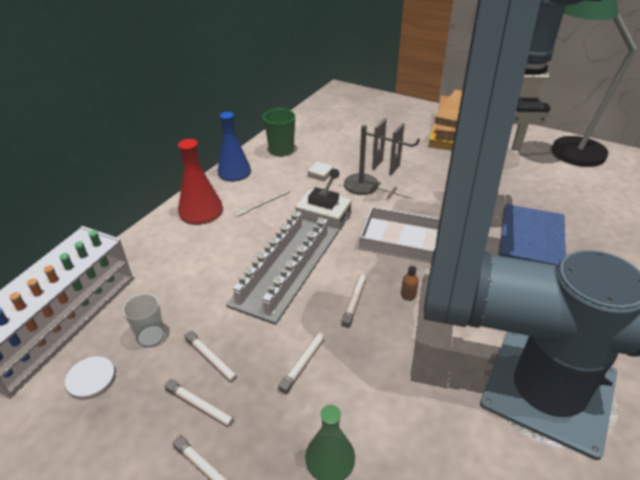

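The top view shows five tubes (caps at about (179,237), (207,207), (241,190), (242,268) and (310,278)), the mixer around (340,207) with its lever on the right, and the tray at (417,278). The hook and plates are near (487,215), the green flask at (213,317) and the beaker at (232,162). I'll enlarge this area.

Run:
```python
import cv2
a=cv2.imread("pics/top0.png")[140:330,260:520];cv2.imwrite("pics/c1.png",cv2.resize(a,None,fx=3,fy=3,interpolation=cv2.INTER_CUBIC))
a=cv2.imread("pics/side0.png")[100:325,215:450];cv2.imwrite("pics/c2.png",cv2.resize(a,None,fx=2.5,fy=2.5,interpolation=cv2.INTER_CUBIC))
```

```text
(no output)
```

View pics/c1.png

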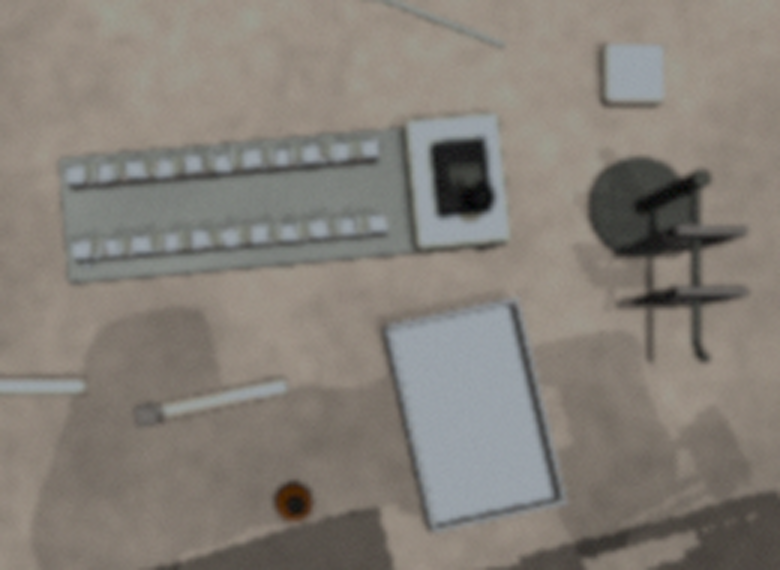

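View pics/c2.png

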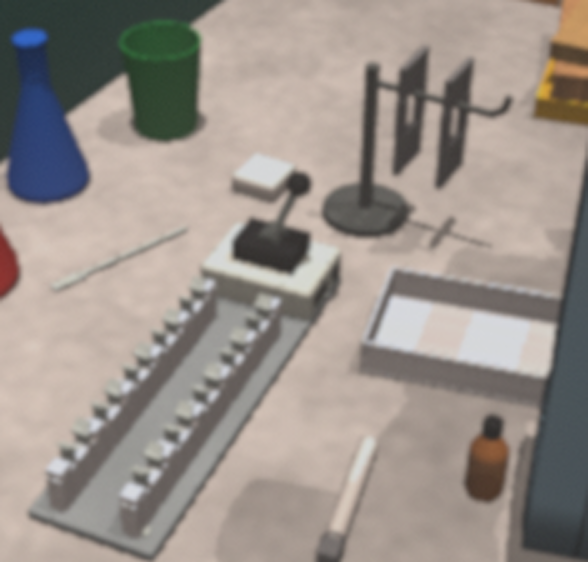

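Each rail shows 11 white pieces: 6 lands and 5 clips alternating, with the end lands at ±140 mm. The plates hang at crop rows 235 and 295, and the hook's arm runs toward the robot. Next I'll measure these.

```bash
cat >> h.py <<'E'
def tubes(f):
    im=cv2.GaussianBlur(f["color"],(3,3),0);hsv=cv2.cvtColor(im,cv2.COLOR_BGR2HSV)
    # white/grey: low saturation compared with the beige table
    m=((hsv[...,1]<45)&(hsv[...,2]>125)).astype(np.uint8)
    n,l,s,c=cv2.connectedComponentsWithStats(m)
    out=[]
    for i in range(1,n):
        if 60<s[i,4]<700:
            ys,xs=np.nonzero(l==i);r=cv2.minAreaRect(np.c_[xs,ys].astype(np.float32))
            L,W=max(r[1]),min(r[1])
            if L>25 and W<14 and L/W>3: out.append((r,s[i,4]))
    return out
def c2f(x,y,u0,v0,k): return u0+(x+.5)/k-.5, v0+(y+.5)/k-.5
def to(p,yaw=None):
    """shift in tool axes, and turn about tool z (deg) to get tool x at world yaw (mod 180)"""
    s=robot.observe();M=R.from_quat(s["tcp_rot"]).as_matrix()
    d=M.T@(np.array(p)-s["eef_pos"]);t=None
    if yaw is not None:
        cur=np.degrees(np.arctan2(M[1,0],M[0,0]));t=-((yaw-cur+90)%180-90)
    print("shift mm",np.round(d*1000,1),"turn",t)
E
python3 - <<'E'
from h import *
top=grab_frame("top");side=grab_frame("side")
for r,a in tubes(top):
    b=cv2.boxPoints(r);
    c=onz(top,*r[0],.009)
    e=[(b[0]+b[1])/2,(b[1]+b[2])/2,(b[2]+b[3])/2,(b[3]+b[0])/2]
    p,q=(e[0],e[2]) if np.linalg.norm(e[0]-e[2])>np.linalg.norm(e[1]-e[3]) else (e[1],e[3])
    P,Q=onz(top,*p,.009),onz(top,*q,.009)
    print("tube?",np.round(r[0],1),a,np.round(c,4),"len",np.linalg.norm(P-Q).round(4),"yaw",np.degrees(np.arctan2(*(P-Q)[[1,0]])).round(1))
t=lambda x,y:c2f(x,y,260,140,3)
s=lambda x,y:c2f(x,y,215,100,2.5)
E=[onz(top,*t(*p),.06) for p in((77,175),(372,150),(82,250),(377,223))]
print("lands",np.round(E,4),"centre",np.mean(E,0).round(4))
d=(E[0]-E[1]+E[2]-E[3]);print("len",np.linalg.norm(d)/2,"yaw y",np.degrees(np.arctan2(-d[0],d[1])))
T=[onz(top,*t(*p),.04) for p in((386,325),(518,299),(565,500),(431,530))]
print("tray",np.round(T,4),np.mean(T,0).round(4),np.degrees(np.arctan2(*(T[0]-T[3]+T[1]-T[2])[[1,0]])), np.linalg.norm(T[0]-T[3]),np.linalg.norm(T[0]-T[1]))
print("tip",tri(top,t(703,357),side,s(508,100)))
print("post top",tri(top,t(703,177),side,s(372,68)))
print("foot",onz(top,*t(641,207),.005))
for a,b,z in(((620,303),(746,291),.2),((622,243),(745,229),.2)):print("plate",onz(top,*t(*a),z),onz(top,*t(*b),z))
print("plate side tops", tri(top,t(746,291),side,s(470,63)),tri(top,t(745,230),side,s(427,50)))
print("lever",tri(top,t(478,196),side,s(298,184)))
print("flask",onz(top,213,317,.05),"beaker",onz(top,230,160,.04))
E
```

```text
tube? [348.3 191.5] 186 [ 0.6579 -0.0625  0.009 ] len 0.1091 yaw -83.4
tube? [346.  217.1] 227 [ 0.582  -0.0563  0.009 ] len 0.1362 yaw -83.9
lands [[ 0.6284  0.1185  0.06  ]
 [ 0.6553 -0.1608  0.06  ]
 [ 0.5569  0.1124  0.06  ]
 [ 0.5858 -0.1657  0.06  ]] centre [ 0.6066 -0.0239  0.06  ]
len 0.2800729493720189 yaw y 5.71543404381532
tray [[ 0.4907 -0.1769  0.04  ]
 [ 0.5171 -0.3021  0.04  ]
 [ 0.3279 -0.3453  0.04  ]
 [ 0.2981 -0.2196  0.04  ]] [ 0.4084 -0.261   0.04  ] 12.688292013139577 0.1972802873206687 0.1280082320787817
tip (array([ 0.45684194, -0.42545021,  0.19198153]), np.float64(0.0027913836056517906))
post top (array([ 0.61136653, -0.42958373,  0.18590292]), np.float64(0.001847849337730254))
foot [ 0.61160519 -0.42997656  0.005     ]
plate [ 0.50227596 -0.35353922  0.2       ] [ 0.51366849 -0.45887536  0.2       ]
plate [ 0.55299599 -0.35572401  0.2       ] [ 0.5660531  -0.45891793  0.2       ]
plate side tops (array([ 0.51266139, -0.45758778,  0.20425579]), np.float64(0.0014031585088615528)) (array([ 0.56271769, -0.45714351,  0.20675174]), np.float64(0.0035623938126091393))
lever (array([ 0.598276  , -0.24504684,  0.14788567]), np.float64(0.0024607524062615826))
flask [0.28911756 0.31706267 0.05      ] beaker [0.74159363 0.28391053 0.04      ]
```

Measured positions:

| Item | Measurement |
|---|---|
| Mixer centre | (0.607, -0.024), yaw 5.7° |
| Tray | (0.408, -0.261), yaw 12.7° |
| Front plate | x about 0.512 |
| Rear plate | x about 0.562 |
| Plates, both | y about -0.428, tops at z about 0.207 |

I'll rise and turn first.

```bash
python3 -m inch '[0,0,-0.06,0,0,0, 0,0,-0.04,0,0,-10.5, 0,0,0,0,0,-10.5, 0,0,0,0,0,-10.5, 0,0,0,0,0,-10.5, 0,0,0,0,0,-10.5, 0,0,0,0,0,-10.5, 0,0,0,0,0,-0.5,0,0,0,0,0,0]' 0.04 20; python3 -c "
from h import *
st();to([.5115,-.428,.31],91)"
```

```text
clock: 1.32
eef_pos: [0.2485, -0.4906, 0.3185]
tcp_rot: [0.706, 0.708, 0.0, -0.0]
contact_force: [-0.8, 0.9, -0.4]
gripper_width: 0.435
grasp_force: 0.0
1.325 [ 0.2485 -0.4906  0.3185] [[-0.003, 1.0, -0.0], [1.0, 0.003, 0.0], [0.0, -0.0, -1.0]] [-0.75986668  0.87894488 -0.39315457] 0.43453226101734904 0.0 [-1.3   0.21  1.35  0.    1.57 -1.31]
shift mm [ 61.8 263.2   8.5] turn -0.8296675484946547
```

```bash
python3 -m inch '[0.0124,0.0526,0,0,0,-0.8, 0.0124,0.0526,0,0,0,0, 0.0124,0.0526,0,0,0,0, 0.0124,0.0526,0,0,0,0, 0.0124,0.0526,0,0,0,0, 0,0,0,0,0,0, 0,0,0,0,0,0]' >/dev/null
python3 - <<'E'
from h import *
to([.5115,-.428,.25],91)
a=grab_frame("side");b=grab_frame("top")
x=cv2.resize(a["color"][60:230,330:460],(400,523),interpolation=cv2.INTER_CUBIC);y=cv2.resize(b["color"][150:280,430:530],(400,520),interpolation=cv2.INTER_CUBIC)
cv2.imwrite("pics/p1.png",np.hstack([x[:520],y]))
E
```

```text
shift mm [-4.   1.4 68.2] turn 0.10820277186643068
```

View pics/p1.png

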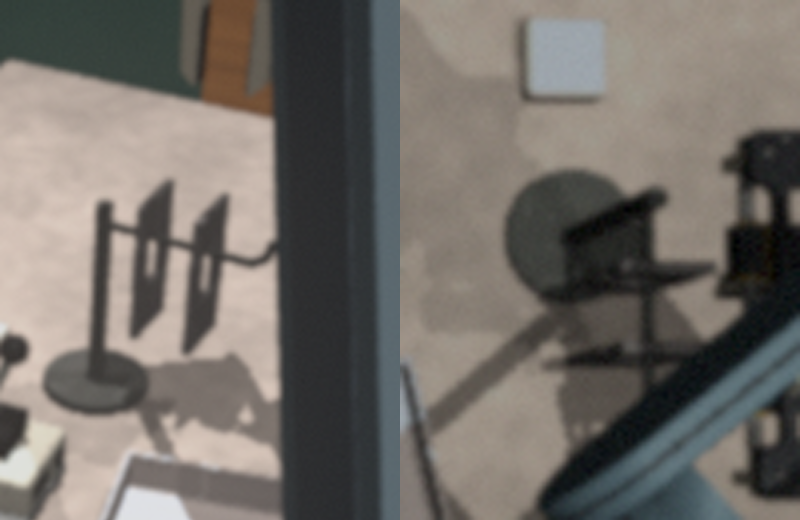

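The front plate hangs clear between the fingers' travel, and the arm blocks part of the view. Now I'll descend and grip.

```bash
python3 -m inch '[-0.004,0.0015,0.045,0,0,0, 0,0,0.045,0,0,0, 0,0,0.025,0,0,0, 0,0,0.01,0,0,0, 0,0,0.011,0,0,0, 0,0,0,0,0,0]'; python3 -m inch '[0,0,0,0,0,0,0,0,0,0,0,0,0,0,0,0,0,0,0,0,0,0,0,0]' 0 30;  python3 -m inch '[0,0,-0.01,0,0,0, 0,0,-0.012,0,0,0, 0,0,-0.012,0,0,0,0,0,0,0,0,0]'
```

```text
clock: 3.05
eef_pos: [0.5117, -0.4283, 0.1829]
tcp_rot: [0.7, 0.714, -0.0, 0.0]
contact_force: [-0.7, 1.2, 0.4]
gripper_width: 0.432
grasp_force: 0.0
clock: 3.55
eef_pos: [0.5121, -0.4281, 0.1829]
tcp_rot: [0.7, 0.714, -0.0, 0.0]
contact_force: [-0.8, 0.4, 0.6]
gripper_width: 0.085
grasp_force: 30.0
clock: 4.05
eef_pos: [0.5123, -0.4284, 0.2181]
tcp_rot: [0.7, 0.714, -0.0, 0.001]
contact_force: [-1.2, -1.2, 0.2]
gripper_width: 0.085
grasp_force: 30.0
```

```bash
python3 -m inch '[0,0,0.003,0,0,0, 0,-0.02,0,0,0,0, 0,-0.025,0,0,0,0, 0,-0.025,0,0,0,0, 0,-0.025,0,0,0,0, 0,-0.015,-0.03,0,0,0, 0,0,-0.05,0,0,0, 0,0,0,0,0,0]'; python3 -c "
from h import *
f=grab_frame('side');cv2.imwrite('pics/s2.png',f['color'])
st()
# tray target: bottom edge of plate at tray local x=.08, tilt 40
yw=np.radians(12.7);X=np.array([np.cos(yw),np.sin(yw),0]);c=np.array([.4084,-.261,.004])
for th in (35,40):
  a=np.radians(th);z=np.sin(a)*X-np.cos(a)*np.array([0,0,1])
  b=c+.075*X+[0,0,.006]
  print(th,'tcp',(b-.103*z).round(4),'z',z)
to(c+np.array([0,0,.25]),102.7)
"
```

```text
clock: 5.05
eef_pos: [0.4029, -0.432, 0.2979]
tcp_rot: [0.7, 0.714, -0.001, 0.004]
contact_force: [0.2, 0.0, -1.0]
gripper_width: 0.087
grasp_force: 30.0
5.1 [ 0.4023 -0.431   0.2952] [[-0.02, 1.0, 0.002], [1.0, 0.02, -0.003], [-0.003, 0.002, -1.0]] [ 0.23118352 -0.19254322 -1.50855255] 0.08206286258979545 29.999568164348602 [-1.01  0.29  1.31  0.    1.54 -1.03]
35 tcp [ 0.4239 -0.2575  0.0944] z [ 0.55954363  0.1260986  -0.81915204]
40 tcp [ 0.417  -0.2591  0.0889] z [ 0.62706152  0.14131442 -0.76604444]
shift mm [170.    9.4  40.7] turn -11.555626268242463
```

View pics/s2.png

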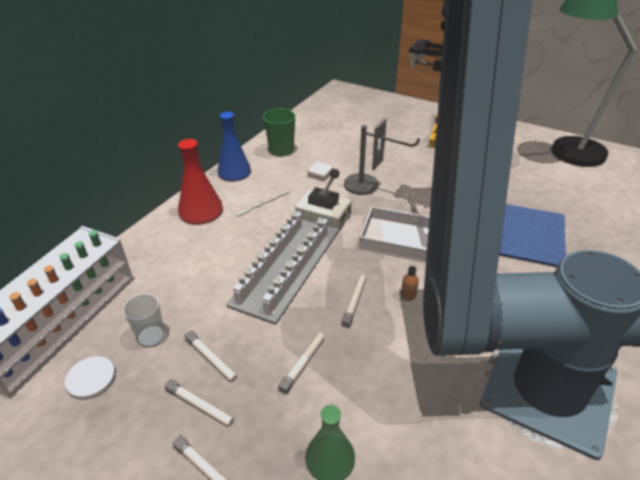

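The rear plate is still on the hook and the front one is in the grip (8 mm opening). I'll move over the tray and tilt.

```bash
python3 -m inch '[0.034,0.002,0.01,0,0,0, 0.034,0.002,0,0,0,0,0.034,0.002,0,0,0,0,0.034,0.002,0,0,0,0,0.034,0.001,0,0,0,-5.8, 0,0,0,0,0,-5.8, 0,0,0,-10,0,0,0,0,0,-10,0,0,0,0,0,-10,0,0,0,0,0,-10,0,0]' >/dev/null; python3 -m inch '[0,0,0,0,0,0, 0,0,0,0,0,0]'; python3 -c "
from h import *
st();to([.417,-.2591,.0889])
to([.417,-.2591,.14])"
```

```text
clock: 6.6
eef_pos: [0.4074, -0.2603, 0.2832]
tcp_rot: [0.587, 0.734, 0.267, 0.212]
contact_force: [0.2, 0.2, -0.1]
gripper_width: 0.087
grasp_force: 30.0
6.6 [ 0.4074 -0.2603  0.2832] [[-0.22, 0.749, 0.625], [0.976, 0.168, 0.142], [0.002, 0.641, -0.768]] [ 0.16786441  0.18115164 -0.09146336] 0.08725958605472284 29.99947875738144 [-1.37 -0.08  1.97  0.72  1.34 -1.79]
shift mm [  -1.3 -117.1  155.3] turn None
shift mm [ -1.2 -84.3 116.1] turn None
```

```bash
python3 -m inch '[-0.001,-0.017,0.0225,0,0,0, 0,-0.017,0.0225,0,0,0, 0,-0.017,0.0225,0,0,0, 0,-0.017,0.0225,0,0,0, 0,-0.017,0.0225,0,0,0, 0,-0.017,0.0225,0,0,0, 0,-0.005,0.007,0,0,0, 0,-0.005,0.006,0,0,0, 0,-0.004,0.005,0,0,0, 0,0,0,0,0,0]'; python3 -m inch '[0,0,0,0,0,0, 0,0,0,0,0,0]' ; python3 -c "
from h import *
f=grab_frame('top');g=grab_frame('side');
cv2.imwrite('pics/t3.png',np.hstack([cv2.resize(f['color'][220:330,370:470],(400,440)),cv2.resize(g['color'][180:290,340:440],(400,440))]))
st();to([.417,-.2591,.0889])"
```

```text
clock: 7.85
eef_pos: [0.4171, -0.2591, 0.092]
tcp_rot: [0.586, 0.734, 0.267, 0.213]
contact_force: [0.6, 0.8, 0.4]
gripper_width: 0.079
grasp_force: 30.0
clock: 8.1
eef_pos: [0.417, -0.2594, 0.0922]
tcp_rot: [0.587, 0.734, 0.267, 0.214]
contact_force: [-0.7, -0.9, 0.2]
gripper_width: 0.085
grasp_force: 30.0
8.2 [ 0.417  -0.2593  0.0921] [[-0.22, 0.747, 0.627], [0.975, 0.169, 0.141], [-0.001, 0.643, -0.766]] [ 0.18711045  1.07549886 -0.94110279] 0.08508834994008825 29.999055862426758 [-1.34  0.23  2.23  0.93  0.93 -2.24]
shift mm [ 0.2 -2.   2.5] turn None
```

View pics/t3.png

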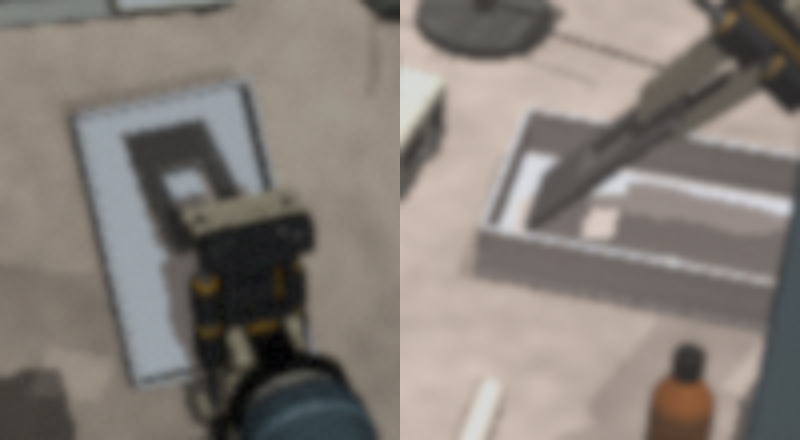

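The tilted plate sits centrally over the tray with its lower edge just above the floor. I'll lower it about 8 mm, release and back out.

```bash
python3 -m inch '[0,-0.0025,0.003,0,0,0, 0,-0.0025,0.003,0,0,0,0,0,0,0,0,0]'; python3 -m inch '[0,0,0,0,0,0,0,0,0,0,0,0,0,0,-0.01,0,0,0,0,0,-0.02,0,0,0,0,0,-0.03,0,0,0,0,0,-0.04,0,0,0,0,0,-0.05,0,0,0, 0,0.02,-0.05,0,0,0]' 0.035;python3 -c "
from h import *
st();to([.46,-.43,.31],91)"
```

```text
clock: 8.57
eef_pos: [0.4171, -0.259, 0.0839]
tcp_rot: [0.587, 0.734, 0.267, 0.213]
contact_force: [-0.9, -0.2, -0.5]
gripper_width: 0.082
grasp_force: 30.0
clock: 9.57
eef_pos: [0.3049, -0.2837, 0.2512]
tcp_rot: [0.588, 0.734, 0.267, 0.213]
contact_force: [0.2, -0.8, 0.3]
gripper_width: 0.372
grasp_force: 0.0
9.575 [ 0.3049 -0.2837  0.2512] [[-0.219, 0.748, 0.626], [0.976, 0.167, 0.142], [0.002, 0.642, -0.767]] [ 0.19513088 -0.82237208  0.32002151] 0.3718747014878679 0.0 [-1.68 -0.08  2.05  0.66  1.46 -2.07]
shift mm [-176.6  129.4   31.3] turn 11.652344667160861
```

```bash
python3 -m inch '[0,0,-0.03,10,0,0,0,0,-0.02,10,0,0,0,0,0,10,0,0,0,0,0,10,0,0,0,0,0,0,0,5.8,0,0,0,0,0,5.8,0,0,0,0,0,0]'>/dev/null;python3 -c "
from h import *
f=grab_frame('top');g=grab_frame('side');
cv2.imwrite('pics/t4.png',np.hstack([cv2.resize(f['color'][190:330,370:510],(400,400)),cv2.resize(g['color'][110:270,300:460],(400,400))]))
st();to([.5625,-.429,.315],91)"
```

```text
10.55 [ 0.2776 -0.2905  0.2907] [[-0.021, 1.0, -0.0], [1.0, 0.021, -0.0], [-0.0, -0.0, -1.0]] [-0.24286351  0.96925164 -0.80800611] 0.3754716980350109 0.0 [-1.09 -0.06  1.72 -0.    1.48 -1.11]
shift mm [-144.6  281.9  -24.3] turn 0.2194222703100337
```

View pics/t4.png

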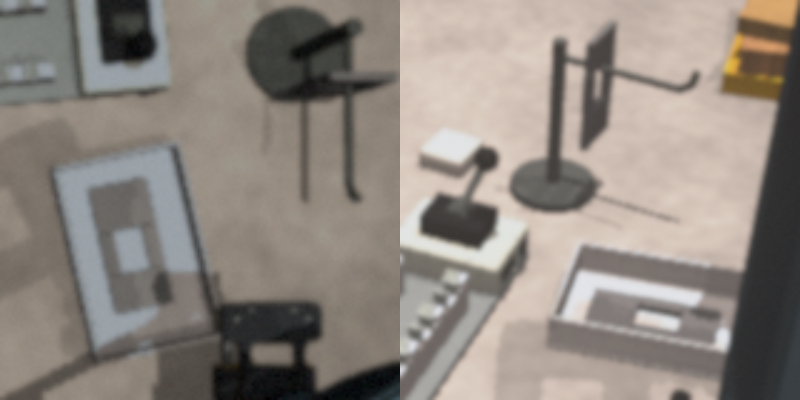

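The first plate lies flat in the tray and the second still hangs. I'll fetch the second the same way.

```bash
python3 -m inch '[-0.029,0.056,-0.005,0,0,0,-0.029,0.056,-0.005,0,0,0,-0.029,0.056,-0.005,0,0,0,-0.029,0.056,-0.005,0,0,0,-0.029,0.056,-0.004,0,0,0,0,0,0,0,0,0,0,0,0,0,0,0]' 0.03; python3 -c "
from h import *
st();to([.5620,-.429,.183],91)"
```

```text
clock: 11.42
eef_pos: [0.5567, -0.4283, 0.3132]
tcp_rot: [0.7, 0.714, -0.0, -0.001]
contact_force: [0.2, -0.2, 0.6]
gripper_width: 0.325
grasp_force: 0.0
11.425 [ 0.5567 -0.4283  0.3132] [[-0.02, 1.0, -0.002], [1.0, 0.02, 0.001], [0.001, -0.002, -1.0]] [ 0.2199394  -0.18545901  0.62305189] 0.32470051429052754 0.0 [-0.81  0.52  0.93 -0.    1.7  -0.83]
shift mm [ -1.    5.6 130.2] turn 0.16439843023891854
```

```bash
python3 -m inch '[-0.001,0.0055,0.045,0,0,0, 0,0,0.045,0,0,0, 0,0,0.02,0,0,0, 0,0,0.01,0,0,0, 0,0,0.01,0,0,0, 0,0,0,0,0,0]'; python3 -m inch '[0,0,0,0,0,0,0,0,0,0,0,0,0,0,0,0,0,0,0,0,0,0,0,0]' 0 30;  python3 -m inch '[0,0,-0.01,0,0,0, 0,0,-0.011,0,0,0, 0,0,-0.011,0,0,0,0,0,0,0,0,0]'
```

```text
clock: 12.18
eef_pos: [0.5627, -0.429, 0.1848]
tcp_rot: [0.7, 0.714, -0.0, 0.0]
contact_force: [-0.7, 0.2, 1.1]
gripper_width: 0.326
grasp_force: 0.0
clock: 12.68
eef_pos: [0.5632, -0.4292, 0.1846]
tcp_rot: [0.7, 0.714, -0.0, 0.0]
contact_force: [-0.1, -0.0, 1.3]
gripper_width: 0.085
grasp_force: 30.0
clock: 13.18
eef_pos: [0.5637, -0.4296, 0.218]
tcp_rot: [0.7, 0.714, -0.0, 0.001]
contact_force: [0.7, 0.8, 0.9]
gripper_width: 0.083
grasp_force: 30.0
```

```bash
python3 -m inch '[0,-0.02,0.001,0,0,0, 0,-0.025,0,0,0,0, 0,-0.025,0,0,0,0, 0,-0.025,0,0,0,0, 0,-0.025,0,0,0,0, 0,-0.02,0,0,0,0, 0,-0.02,-0.03,0,0,0,0,0,-0.05,0,0,0,0,0,0,0,0,0,0,0,0,0,0,0]'; python3 -c "
from h import *
to([.4074,-.2603,.285],102.7)"
```

```text
clock: 14.42
eef_pos: [0.403, -0.432, 0.2946]
tcp_rot: [0.7, 0.714, 0.0, -0.0]
contact_force: [-0.9, -0.5, -0.5]
gripper_width: 0.085
grasp_force: 30.0
shift mm [171.6   7.9   9.7] turn -11.538404219378975
```

```bash
python3 -m inch '[0.034,0.002,0.01,0,0,0, 0.034,0.002,0,0,0,0,0.034,0.002,0,0,0,0,0.034,0.002,0,0,0,0,0.034,0.001,0,0,0,-5.8, 0,0,0,0,0,-5.8, 0,0,0,-10,0,0,0,0,0,-10,0,0,0,0,0,-10,0,0,0,0,0,-10,0,0]' >/dev/null; python3 -m inch '[0,0,0,0,0,0, 0,0,0,0,0,0]'; python3 -c "
from h import *
st();to([.415,-.2594,.092])"
```

```text
clock: 15.92
eef_pos: [0.4085, -0.2623, 0.2847]
tcp_rot: [0.587, 0.734, 0.267, 0.212]
contact_force: [0.1, 0.1, -0.8]
gripper_width: 0.085
grasp_force: 30.0
15.925 [ 0.4085 -0.2623  0.2847] [[-0.22, 0.749, 0.625], [0.976, 0.168, 0.142], [0.002, 0.641, -0.768]] [ 0.11739197  0.08117412 -0.7927307 ] 0.08505524097034568 29.98728722333908 [-1.36 -0.08  1.96  0.72  1.34 -1.78]
shift mm [   1.1 -118.1  152.4] turn None
```

```bash
python3 -m inch '[0.001,-0.017,0.0225,0,0,0, 0,-0.017,0.0225,0,0,0, 0,-0.017,0.0225,0,0,0, 0,-0.017,0.0225,0,0,0, 0,-0.017,0.0225,0,0,0, 0,-0.017,0.0225,0,0,0, 0,-0.006,0.007,0,0,0, 0,-0.005,0.006,0,0,0, 0,-0.004,0.005,0,0,0, 0,0,0,0,0,0]';  python3 -m inch '[0,0,0,0,0,0,0,0,0,0,0,0,0,0,-0.01,0,0,0,0,0,-0.02,0,0,0,0,0,-0.03,0,0,0,0,0,-0.04,0,0,0,0,0,-0.05,0,0,0, 0,0.02,-0.05,0,0,0]' 0.035;python3 -m inch '[0,0,-0.03,10,0,0,0,0,-0.02,10,0,0,0,0,0,10,0,0,0,0,0,10,0,0,0,0,0,0,0,5.8,0,0,0,0,0,5.8,0,0,0,0,0,0]'>/dev/null;python3 - <<'E'
from h import *
f=grab_frame('top');g=grab_frame('side')
a=cv2.resize(f['color'][150:330,130:410],(800,514),interpolation=cv2.INTER_CUBIC)
b=cv2.resize(f['color'][220:330,370:480],(260,260),interpolation=cv2.INTER_CUBIC)
a[254:,540:]=b
cv2.imwrite('pics/t5.png',a);np.save('top5.npy',f['color'])
hsv=cv2.cvtColor(f['color'],cv2.COLOR_BGR2HSV)
for u,v in((205,235),(205,250),(196,240),(207,207),(268,268),(242,268),(340,272),(300,300)):print((u,v),hsv[v-1:v+2,u-1:u+2].mean((0,1)).round())
st()
E
```

```text
clock: 17.18
eef_pos: [0.4171, -0.2593, 0.0929]
tcp_rot: [0.586, 0.734, 0.267, 0.214]
contact_force: [-0.6, 0.5, -1.0]
gripper_width: 0.084
grasp_force: 30.0
clock: 18.18
eef_pos: [0.3048, -0.284, 0.26]
tcp_rot: [0.588, 0.734, 0.267, 0.213]
contact_force: [-0.0, -1.4, 0.5]
gripper_width: 0.375
grasp_force: 0.0
(205, 235) [ 79.  13. 158.]
(205, 250) [ 62.  14. 149.]
(196, 240) [ 16.  38. 130.]
(207, 207) [ 16.  17. 107.]
(268, 268) [ 96.  11. 160.]
(242, 268) [ 18.  17. 105.]
(340, 272) [ 77.   9. 157.]
(300, 300) [ 16.  36. 122.]
19.15 [ 0.2775 -0.2907  0.2994] [[-0.021, 1.0, -0.0], [1.0, 0.021, -0.0], [-0.0, -0.0, -1.0]] [ 0.19763232 -0.27720046 -0.36516668] 0.3723478788883616 0.0 [-1.09 -0.06  1.7  -0.    1.5  -1.11]
```

View pics/t5.png

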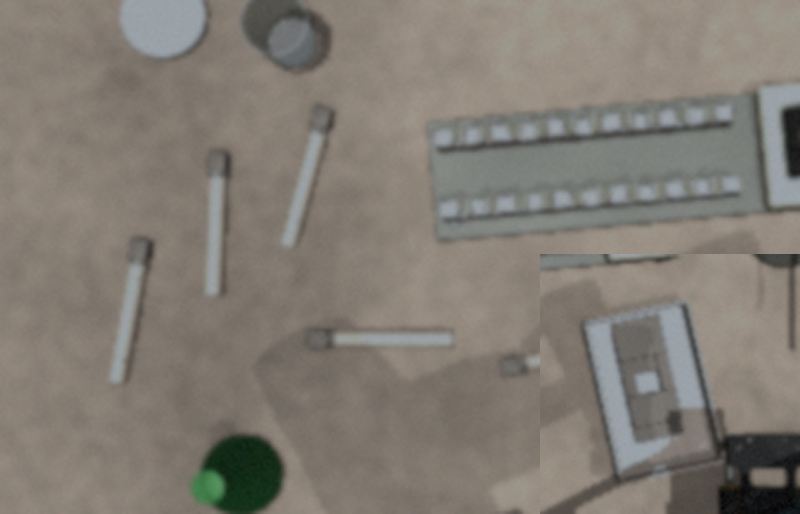

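Both plates lie in the tray and all five tubes are visible, with caps at crop (140,248), (218,162), (321,117), (318,338) and (512,365). I'll tighten the tube detector.

```bash
cat >> h.py <<'E'
MC=np.array([.6066,-.0239]);MY=np.radians(5.7)
def place(i): # i=0 at +y end
    return MC+(2-i)*.056*np.array([-np.sin(MY),np.cos(MY)])
def tubes(f):
    im=cv2.GaussianBlur(f["color"],(3,3),0);hsv=cv2.cvtColor(im,cv2.COLOR_BGR2HSV).astype(int)
    m=((hsv[...,1]<25)&(hsv[...,2]>70)).astype(np.uint8);n,l,s,c=cv2.connectedComponentsWithStats(m)
    for i in range(1,n):
        if not 120<s[i,4]<700: continue
        ys,xs=np.nonzero(l==i);r=cv2.minAreaRect(np.c_[xs,ys].astype(np.float32));L,W=max(r[1]),min(r[1])
        if not(35<L<70 and W<14): continue
        pts=np.array([onz(f,u,v,.009)[:2] for u,v in zip(xs,ys)]);V=hsv[ys,xs,2]
        d=cv2.fitLine(pts.astype(np.float32),cv2.DIST_L2,0,1e-4,1e-4).ravel();d,o=d[:2],d[2:]
        t=(pts-o)@d;lo,hi=np.percentile(t,[1,99])
        if V[t<lo+.018].mean()>V[t>hi-.018].mean(): pass
        else: d=-d;t=-t;lo,hi=-hi,-lo
        print("tube c",np.round(o+d*(lo+hi)/2,4),"len",round(hi-lo,3),"yaw(to cap)",np.degrees(np.arctan2(d[1],d[0])).round(1),"px",np.round(r[0]),"wid",round(W*.0029,3))
E
python3 -c "
from h import *
import sys
f=grab_frame('top');tubes(f)
for i in range(5):print(i,place(i).round(4))
to([.4,0,.2],0)"
```

```text
tube c [ 0.8035 -0.212 ] len 0.173 yaw(to cap) -111.0 px [399. 144.] wid 0.016
tube c [0.5934 0.2675] len 0.145 yaw(to cap) -14.1 px [236. 212.] wid 0.017
tube c [0.5437 0.3598] len 0.145 yaw(to cap) -0.8 px [205. 229.] wid 0.018
tube c [0.4532 0.4464] len 0.146 yaw(to cap) -8.6 px [174. 259.] wid 0.018
tube c [0.4283 0.1847] len 0.146 yaw(to cap) 90.4 px [263. 268.] wid 0.014
tube c [ 0.4165 -0.0123] len 0.145 yaw(to cap) 102.4 px [330. 273.] wid 0.016
0 [0.5955 0.0875]
1 [0.601  0.0318]
2 [ 0.6066 -0.0239]
3 [ 0.6122 -0.0796]
4 [ 0.6177 -0.1353]
shift mm [288.2 128.5  99.3] turn -88.81515641183037
```

Tubes are found and the 0.80 entry is the stirring rod. I'll turn toward the nearest tube, at (0.4165, -0.0123) with yaw 102.4°.

```bash
python3 -m inch '[0,0,0,0,0,-5.7,0,0,0,0,0,-5.7,0,0,0,0,0,0]' 0.05 >/dev/null; python3 -c "
from h import *
to([.4165,-.0123,.10],102.4)"
```

```text
shift mm [241.9 195.9 199.2] turn 0.09688165520363157
```

```bash
python3 -m inch '[0.04,0.0325,0.033,0,0,0,0.04,0.0325,0.033,0,0,0,0.04,0.0325,0.033,0,0,0,0.04,0.0325,0.033,0,0,0,0.04,0.0325,0.033,0,0,0,0.04,0.0325,0.033,0,0,0,0,0,0,0,0,0,0,0,0,0,0,0]'; python3 -c "
from h import *
to([.4165,-.0123,.003],102.4)"
```

```text
clock: 20.58
eef_pos: [0.4162, -0.0143, 0.1013]
tcp_rot: [0.625, 0.78, -0.0, 0.0]
contact_force: [0.5, 0.1, -0.2]
gripper_width: 0.535
grasp_force: 0.0
shift mm [ 1.9  0.8 98.3] turn 0.1642192403729439
```

```bash
python3 -m inch '[0.002,0.001,0.04,0,0,0,0,0,0.035,0,0,0,0,0,0.015,0,0,0,0,0,0.0075,0,0,0,0,0,0,0,0,0]'; python3 -m inch '[0,0,0,0,0,0,0,0,0,0,0,0,0,0,0,0,0,0,0,0,0,0,0,0]' 0 40;  python3 -m inch '[0,0,-0.04,0,0,0, 0,0,-0.06,0,0,0, 0,0,-0.05,0,0,0,0,0,0,0,0,0]'; python3 -c "
from h import *
to([.6177,-.1353,.14],5.7)"
```

```text
clock: 21.2
eef_pos: [0.4171, -0.013, 0.0041]
tcp_rot: [0.626, 0.78, 0.0, 0.0]
contact_force: [-0.4, -0.6, -0.1]
gripper_width: 0.54
grasp_force: 0.0
clock: 21.7
eef_pos: [0.4168, -0.0118, 0.0038]
tcp_rot: [0.625, 0.78, 0.0, 0.0]
contact_force: [0.0, -1.3, 2.9]
gripper_width: 0.186
grasp_force: 40.0
clock: 22.2
eef_pos: [0.4194, -0.0125, 0.1573]
tcp_rot: [0.625, 0.78, 0.002, 0.004]
contact_force: [-0.5, -0.7, -0.8]
gripper_width: 0.179
grasp_force: 40.0
shift mm [-163.   166.6   19.3] turn -83.11436670222128
```

```bash
python3 -m inch '[0,0,0,0,0,-10.4,0,0,0,0,0,-10.4,0,0,0,0,0,-10.4,0,0,0,0,0,-10.4,0,0,0,0,0,-10.4,0,0,0,0,0,-10.4,0,0,0,0,0,-10.4,0,0,0,0,0,-10.3,0,0,0,0,0,0]'>/dev/null; python3 -c "
from h import *
st();to([.6177,-.1353,.14],5.7)"
```

```text
23.325 [ 0.4157 -0.0115  0.1522] [[-0.995, -0.097, -0.003], [-0.097, 0.995, 0.001], [0.002, 0.001, -1.0]] [ 0.89508827  0.38737478 -0.47407022] 0.18202622114034753 39.96242344379425 [-0.3   0.08  1.93  0.    1.13 -1.97]
shift mm [-189.  -142.8   11.6] turn -0.1270669473299222
```

```bash
python3 -m inch '[-0.038,-0.0285,0,0,0,-0.1,-0.038,-0.0285,0,0,0,0,-0.038,-0.0285,0,0,0,0,-0.038,-0.0285,0,0,0,0,-0.037,-0.0285,0,0,0,0,0,0,0,6,0,0,0,0,0,6,0,0,0,0,0,0,0,0,0,0,0,0,0,0]'
python3 - <<'E'
from h import *
st();to([.6177,-.1353,.09])
f=grab_frame('top');g=grab_frame('side')
a=cv2.resize(f['color'][150:260,260:450],(760,440),interpolation=cv2.INTER_CUBIC);b=cv2.resize(g['color'][150:330,220:420],(489,440),interpolation=cv2.INTER_CUBIC)
cv2.imwrite('pics/t6.png',np.hstack([a[:,320:],b[:,:360]]))
E
```

```text
clock: 24.45
eef_pos: [0.6188, -0.1346, 0.1531]
tcp_rot: [-0.049, 0.993, -0.103, 0.005]
contact_force: [0.4, 0.1, -0.5]
gripper_width: 0.186
grasp_force: 40.0
24.45 [ 0.6188 -0.1346  0.1531] [[-0.995, -0.097, 0.02], [-0.099, 0.974, -0.205], [0.0, -0.206, -0.979]] [ 0.42838103  0.13160948 -0.54958266] 0.1859196560784937 39.96370196342468 [-0.28  0.43  1.48 -0.21  1.17 -1.87]
shift mm [ 1.1 12.4 61.9] turn None
```

View pics/t6.png

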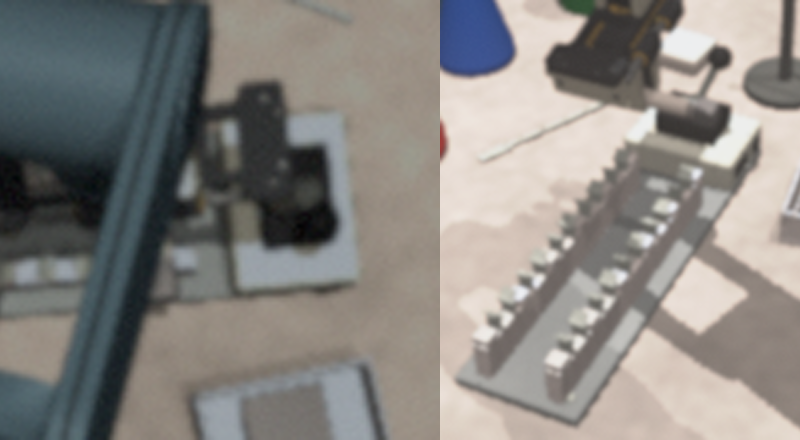

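In the side view the held tube is poised over the -y end place, and the gripper body clears the lever ball. Now I'll lower it to the lips and press.

```bash
python3 -m inch '[0.001,0.002,0.02,0,0,0,0,0.0042,0.02,0,0,0,0,0.0042,0.02,0,0,0,0,0.001,0.005,0,0,0,0,0,0,0,0,0]'; python3 -m inch '[0,0.0013,0.006,0,0,0,0,0.0013,0.006,0,0,0,0,0.0013,0.006,0,0,0,0,0,0,0,0,0]' - 55;python3 -m inch '[0,0.0013,0.006,0,0,0,0,0.0009,0.004,0,0,0,0,0.0006,0.003,0,0,0,0,0,0,0,0,0]'
```

```text
clock: 25.18
eef_pos: [0.6182, -0.1378, 0.0878]
tcp_rot: [-0.049, 0.993, -0.104, 0.005]
contact_force: [-0.4, -0.3, -0.3]
gripper_width: 0.182
grasp_force: 40.0
clock: 25.68
eef_pos: [0.6179, -0.1369, 0.0687]
tcp_rot: [-0.05, 0.993, -0.104, 0.005]
contact_force: [-0.5, -0.3, -0.4]
gripper_width: 0.181
grasp_force: 55.0
clock: 26.18
eef_pos: [0.6197, -0.1357, 0.0574]
tcp_rot: [-0.05, 0.993, -0.104, 0.007]
contact_force: [0.7, 6.5, 6.3]
gripper_width: 0.178
grasp_force: 55.0
```

```bash
python3 -m inch '[0,0.002,0,0,0,0,0,0.0006,0.003,0,0,0,0,0.0004,0.002,0,0,0,0,0,0,0,0,0,0,0,0,0,0,0]'
```

```text
clock: 26.8
eef_pos: [0.6194, -0.1353, 0.0541]
tcp_rot: [-0.05, 0.993, -0.105, 0.007]
contact_force: [-5.3, 4.4, 21.3]
gripper_width: 0.177
grasp_force: 55.0
```

```bash
python3 -m inch '[0,0,0,0,0,0,0,0,0,0,0,0,0,0,0,0,0,0,0,0,-0.02,0,0,0,0,0,-0.03,0,0,0,0,0,-0.04,0,0,0,0,0,-0.03,-6,0,0,0,0,-0.02,-6,0,0,0,0,0,0,0,0]' 0.035; python3 -m inch '[-0.01,0.06,0,0,0,0,0.01,0.06,0,0,0,0,0.03,0.06,0,0,0,0,0.03,0.03,0,0,0,0,0,0,0,0,0,0]'>/dev/null
python3 - <<'E'
from h import *
f=grab_frame('top');g=grab_frame('side');tubes(f)
a=cv2.resize(f['color'][160:250,350:440],(400,400),interpolation=cv2.INTER_CUBIC);b=cv2.resize(g['color'][180:270,270:360],(400,400),interpolation=cv2.INTER_CUBIC)
cv2.imwrite('pics/t7.png',np.hstack([a,b]))
for z in(.06,.072,.08):
  for s in(-.075,.075):print(z,s,np.round(proj(g,[.6177+.995*s,-.135+.0995*s,z]),1),np.round(proj(f,[.6177+.995*s,-.135+.0995*s,z]),1))
E
```

```text
clock: 27.92
eef_pos: [0.6163, -0.1106, 0.1888]
tcp_rot: [-0.049, 0.999, -0.001, 0.001]
contact_force: [0.3, -0.1, 0.3]
gripper_width: 0.373
grasp_force: 0.0
tube c [ 0.8034 -0.212 ] len 0.173 yaw(to cap) -111.2 px [399. 144.] wid 0.016
tube c [0.5438 0.3598] len 0.146 yaw(to cap) -0.9 px [205. 228.] wid 0.018
tube c [0.4521 0.4464] len 0.146 yaw(to cap) -8.8 px [174. 259.] wid 0.017
tube c [0.4287 0.1759] len 0.117 yaw(to cap) 90.5 px [266. 268.] wid 0.014
0.06 -0.075 [332.2 230.8] [377.  228.9]
0.06 0.075 [277.2 215.2] [372.  176.7]
0.072 -0.075 [332.3 226.9] [377.5 228.5]
0.072 0.075 [276.9 211.4] [372.4 175.8]
0.08 -0.075 [332.3 224.3] [377.7 228.2]
0.08 0.075 [276.7 208.8] [372.6 175.2]
```

View pics/t7.png

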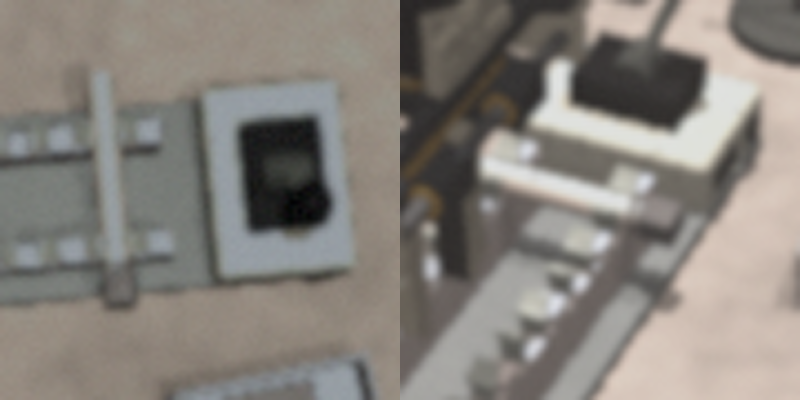

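Tube seats at the −y end place, parallel and centred; I will check its height by touch at the end. Next is the tube at (0.428, 0.185), yaw 90.4°.

```bash
python3 -m inch '[0,0,0,0,0,10.6,0,0,0,0,0,10.6,0,0,0,0,0,10.6,0,0,0,0,0,10.6,0,0,0,0,0,10.6,0,0,0,0,0,10.6,0,0,0,0,0,10.6,0,0,0,0,0,10.6,0,0,0,0,0,10.5,0,0,0,0,0,0]' 0.05 >/dev/null; python3 -c "
from h import *
st();to([.4283,.1847,.10],90.4)"
```

```text
29.9 [0.5377 0.0896 0.1869] [[-0.008, 1.0, -0.001], [1.0, 0.008, -0.001], [-0.001, -0.001, -1.0]] [ 0.26402994 -0.4552042  -1.34373931] 0.5357113601169009 0.0 [-0.04  0.27  1.59 -0.    1.27 -0.05]
shift mm [  96.1 -108.6   86.9] turn 0.06328388759378356
```

```bash
python3 -m inch '[0.032,-0.036,0.025,0,0,0,0.032,-0.036,0.025,0,0,0,0.031,-0.036,0.025,0,0,0,0,0,0,0,0,0,0,0,0,0,0,0]' >/dev/null; python3 -c "
from h import *
f=grab_frame('top');tubes(f)
to([.4283,.1847,.003],90.4)"
```

```text
tube c [ 0.8035 -0.212 ] len 0.173 yaw(to cap) -111.2 px [399. 144.] wid 0.016
tube c [0.5938 0.2676] len 0.144 yaw(to cap) -14.0 px [237. 212.] wid 0.018
tube c [0.5575 0.3595] len 0.123 yaw(to cap) -0.3 px [205. 224.] wid 0.017
tube c [0.4532 0.4463] len 0.146 yaw(to cap) -8.7 px [174. 259.] wid 0.018
shift mm [  0.3  -2.2 110.4] turn 0.12436309840877868
```

```bash
python3 -m inch '[0,-0.002,0.04,0,0,0,0,0,0.04,0,0,0,0,0,0.02,0,0,0,0,0,0.009,0,0,0,0,0,0,0,0,0]'; python3 -m inch '[0,0,0,0,0,0,0,0,0,0,0,0,0,0,0,0,0,0,0,0,0,0,0,0]' 0 55;  python3 -m inch '[0,0,-0.04,0,0,0, 0,0,-0.06,0,0,0, 0,0,-0.03,0,0,0,0,0,0,0,0,0]'; python3 -c "
from h import *
to([.6122,-.0786,.12],5.7)"
```

```text
clock: 31.2
eef_pos: [0.4273, 0.1844, 0.0038]
tcp_rot: [0.704, 0.71, 0.0, 0.0]
contact_force: [-0.6, 0.3, -0.7]
gripper_width: 0.536
grasp_force: 0.0
clock: 31.7
eef_pos: [0.4264, 0.185, 0.004]
tcp_rot: [0.704, 0.71, 0.0, 0.0]
contact_force: [-0.6, -0.5, 2.5]
gripper_width: 0.18
grasp_force: 55.0
clock: 32.2
eef_pos: [0.428, 0.1853, 0.1361]
tcp_rot: [0.704, 0.71, 0.002, 0.002]
contact_force: [0.9, -0.8, -1.1]
gripper_width: 0.18
grasp_force: 55.0
shift mm [-265.4  182.    16.9] turn 84.77320455093127
```

```bash
python3 -m inch '[0,0,0,0,0,10.6,0,0,0,0,0,10.6,0,0,0,0,0,10.6,0,0,0,0,0,10.6,0,0,0,0,0,10.6,0,0,0,0,0,10.6,0,0,0,0,0,10.6,0,0,0,0,0,10.6,0,0,0,0,0,0]'>/dev/null; python3 -c "
from h import *
st();to([.6122,-.0786,.12],5.7)"
```

```text
33.325 [0.4252 0.1847 0.1322] [[0.995, 0.1, -0.003], [0.1, -0.995, -0.0], [-0.003, 0.0, -1.0]] [-0.10137783  0.08716315 -0.16321779] 0.18036920542259396 54.99258041381836 [ 0.17  0.19  1.86 -0.    1.1   1.64]
shift mm [159.7 280.7  11.8] turn 0.05562185075727655
```

```bash
python3 -m inch '[0.032,0.056,0,0,0,0,0.032,0.056,0,0,0,0,0.032,0.056,0,0,0,0,0.032,0.056,0,0,0,0,0.032,0.056,0,0,0,0,0,0,0,0,0,0,0,0,0,0,0,0]'; python3 -c "
from h import *
st();to([.6122,-.0786,.09],5.7)"
```

```text
clock: 34.2
eef_pos: [0.6062, -0.0695, 0.1323]
tcp_rot: [0.999, 0.05, -0.001, -0.001]
contact_force: [-0.1, 0.5, -0.8]
gripper_width: 0.179
grasp_force: 55.0
34.2 [ 0.6062 -0.0695  0.1323] [[0.995, 0.1, -0.003], [0.1, -0.995, 0.001], [-0.003, -0.002, -1.0]] [-0.13903502  0.45819424 -0.7775994 ] 0.1791960325890125 54.99143064022064 [-0.3   0.43  1.5   0.    1.21  1.17]
shift mm [ 5.2  9.7 42.2] turn 0.05710724538953116
```

```bash
python3 -m inch '[0.005,0.0095,0.02,0,0,0,0,0,0.022,0,0,0,0,0,0,0,0,0,0,0,0,0,0,0]'; python3 -c "
from h import *
to([.6122,-.0786,.0545],5.7)"; python3 -m inch '[0,0,0.007,0,0,0,0,0,0.007,0,0,0,0,0,0.006,0,0,0,0,0,0,0,0,0]'; python3 -m inch '[0,0,0.006,0,0,0,0,0,0.005,0,0,0,0,0,0,0,0,0]'
```

```text
clock: 34.7
eef_pos: [0.6131, -0.0782, 0.0918]
tcp_rot: [0.999, 0.05, -0.0, -0.0]
contact_force: [-0.2, 0.7, -0.2]
gripper_width: 0.179
grasp_force: 55.0
shift mm [-1.   0.3 37.3] turn 0.0352321423395523
clock: 35.2
eef_pos: [0.6127, -0.0787, 0.071]
tcp_rot: [0.999, 0.049, -0.001, -0.0]
contact_force: [-0.0, 0.1, -0.4]
gripper_width: 0.176
grasp_force: 55.0
clock: 35.58
eef_pos: [0.6143, -0.0785, 0.0621]
tcp_rot: [0.999, 0.049, 0.001, 0.0]
contact_force: [-0.1, 2.1, 6.8]
gripper_width: 0.181
grasp_force: 55.0
```

Contact with the lips shows 6.8 N up and little side force, so I'll press on.

```bash
python3 -m inch '[0,-0.0005,0.004,0,0,0,0,0,0.004,0,0,0,0,0,0.002,0,0,0,0,0,0,0,0,0]';  python3 -m inch '[0,0,0.001,0,0,0,0,0,0,0,0,0]'
```

```text
clock: 36.08
eef_pos: [0.6148, -0.0783, 0.0542]
tcp_rot: [0.999, 0.049, 0.002, 0.001]
contact_force: [-3.9, 3.2, 19.7]
gripper_width: 0.177
grasp_force: 55.0
clock: 36.33
eef_pos: [0.6148, -0.0783, 0.0541]
tcp_rot: [0.999, 0.049, 0.002, 0.001]
contact_force: [-5.5, 3.8, 26.8]
gripper_width: 0.177
grasp_force: 55.0
```

```bash
python3 -m inch '[0,0,0,0,0,0,0,0,0,0,0,0,0,0,0,0,0,0,0,0,-0.02,0,0,0,0,0,-0.03,0,0,0,0,0,-0.04,0,0,0,0,-0.06,-0.03,0,0,9,0,-0.05,0,0,0,10.6,0,0,0,0,0,0]' 0.035; python3 -c "
from h import *
f=grab_frame('top');tubes(f)
to([.5936,.2676,.12],-14.0)"
```

```text
clock: 37.45
eef_pos: [0.6102, 0.0305, 0.1676]
tcp_rot: [0.993, -0.12, -0.0, -0.0]
contact_force: [-0.2, -0.6, -0.6]
gripper_width: 0.383
grasp_force: 0.0
tube c [ 0.8035 -0.212 ] len 0.173 yaw(to cap) -111.1 px [399. 144.] wid 0.016
tube c [0.594  0.2673] len 0.145 yaw(to cap) -14.1 px [237. 212.] wid 0.019
tube c [0.5439 0.3599] len 0.146 yaw(to cap) -0.8 px [205. 229.] wid 0.018
tube c [0.4525 0.4466] len 0.147 yaw(to cap) -8.5 px [174. 259.] wid 0.019
shift mm [ -72.6 -228.3   47.1] turn 0.3199879522939
```

```bash
python3 -m inch '[-0.018,-0.057,0.011,0,0,0.3,-0.018,-0.057,0.012,0,0,0,-0.018,-0.057,0.012,0,0,0,-0.018,-0.057,0.012,0,0,0,0,0,0,0,0,0,0,0,0,0,0,0]' 0.05 >/dev/null; python3 -c "
from h import *
to([.5938,.2674,.003],-14.0)"
```

```text
shift mm [ -3.5  -2.3 116.8] turn -0.1863639225470024
```

```bash
python3 -m inch '[-0.002,-0.001,0.045,0,0,0,0,0,0.045,0,0,0,0,0,0.018,0,0,0,0,0,0.0075,0,0,0,0,0,0,0,0,0]'; python3 -m inch '[0,0,0,0,0,0,0,0,0,0,0,0,0,0,0,0,0,0,0,0,0,0,0,0]' 0 55;  python3 -m inch '[0,0,-0.04,0,0,0, 0,0,-0.06,0,0,0, 0,0,-0.03,0,0,-9.8,0,0,0,0,0,-9.8,0,0,0,0,0,0]'; python3 -c "
from h import *
to([.6066,-.0222,.12],5.7)"
```

```text
clock: 38.88
eef_pos: [0.5959, 0.2669, 0.0061]
tcp_rot: [0.992, -0.124, 0.001, -0.0]
contact_force: [0.0, 0.1, 0.3]
gripper_width: 0.54
grasp_force: 0.0
clock: 39.38
eef_pos: [0.5949, 0.2675, 0.0055]
tcp_rot: [0.992, -0.124, 0.0, -0.0]
contact_force: [-1.0, -0.8, 1.6]
gripper_width: 0.181
grasp_force: 55.0
clock: 40.0
eef_pos: [0.5947, 0.2674, 0.1355]
tcp_rot: [0.999, 0.046, 0.0, -0.0]
contact_force: [0.1, 0.7, -0.2]
gripper_width: 0.18
grasp_force: 55.0
shift mm [-14.8 289.5  15.5] turn -0.41872984553612014
```

```bash
python3 -m inch '[-0.003,0.0575,0,0,0,-0.4,-0.003,0.0575,0,0,0,0,-0.003,0.0575,0,0,0,0,-0.003,0.0575,0,0,0,0,-0.003,0.0575,0,0,0,0,0,0,0,0,0,0,0,0,0,0,0,0]' >/dev/null; python3 -c "
from h import *
to([.6066,-.0222,.09],5.7)"
```

```text
shift mm [-1.4  2.2 44.4] turn -0.12259505336491827
```

```bash
python3 -m inch '[-0.001,0.002,0.02,0,0,0,0,0,0.02,0,0,0,0,0,0.004,0,0,0,0,0,0,0,0,0]'; python3 -c "
from h import *
to([.6066,-.0222,.0560],5.7)"; python3 -m inch '[0,0,0.007,0,0,0,0,0,0.007,0,0,0,0,0,0.006,0,0,0,0,0,0,0,0,0]'; python3 -m inch '[0,0,0.005,0,0,0,0,0,0.004,0,0,0,0,0,0.004,0,0,0,0,0,0,0,0,0]'
```

```text
clock: 41.38
eef_pos: [0.6075, -0.021, 0.0912]
tcp_rot: [0.999, 0.051, -0.0, -0.0]
contact_force: [-0.1, -0.2, 0.4]
gripper_width: 0.177
grasp_force: 55.0
shift mm [-1.   1.1 35.2] turn 0.12191097341266754
clock: 41.88
eef_pos: [0.607, -0.0223, 0.0704]
tcp_rot: [0.999, 0.05, -0.001, -0.0]
contact_force: [0.2, 0.5, -0.1]
gripper_width: 0.181
grasp_force: 55.0
clock: 42.38
eef_pos: [0.6093, -0.0225, 0.0599]
tcp_rot: [0.999, 0.05, 0.002, 0.0]
contact_force: [0.8, 0.8, 6.3]
gripper_width: 0.178
grasp_force: 55.0
```

```bash
python3 -m inch '[0,0,0.004,0,0,0,0,0,0.003,0,0,0,0,0,0.001,0,0,0,0,0,0,0,0,0,0,0,0,0,0,0]'
```

```text
clock: 43.0
eef_pos: [0.6095, -0.0225, 0.0556]
tcp_rot: [0.999, 0.05, 0.003, 0.001]
contact_force: [-7.5, 1.8, 30.0]
gripper_width: 0.181
grasp_force: 55.0
```

```bash
python3 -m inch '[0,0,0,0,0,0,0,0,0,0,0,0,0,0,0,0,0,0,0,0,-0.02,0,0,0,0,0,-0.03,0,0,0,0,0,-0.04,0,0,0,0,-0.06,-0.03,0,0,6.5,0,-0.06,0,0,0,0,0,-0.05,0,0,0,0,0,0,0,0,0,0]' 0.035; python3 -c "
from h import *
f=grab_frame('top');tubes(f)
to([.5439,.3599,.12],-.8)"
```

```text
clock: 44.25
eef_pos: [0.6026, 0.1469, 0.1674]
tcp_rot: [1.0, -0.004, -0.001, -0.0]
contact_force: [-0.7, -0.6, -0.6]
gripper_width: 0.375
grasp_force: 0.0
tube c [ 0.8036 -0.2121] len 0.173 yaw(to cap) -111.2 px [399. 144.] wid 0.016
tube c [0.4532 0.4464] len 0.146 yaw(to cap) -8.5 px [174. 259.] wid 0.017
shift mm [ -61.  -214.5   47.3] turn 0.24564825769567733
```

```bash
sed -i 's/35<L<70 and W<14/35<L<90 and W<24/; s/120<s\[i,4\]<700/120<s[i,4]<1300/' h.py; python3 -c "
from h import *
f=grab_frame('side');tubes(f)"
```

```text
tube c [ 0.8771 -0.0227] len 0.095 yaw(to cap) -174.7 px [197. 231.] wid 0.047
tube c [0.5456 0.3548] len 0.148 yaw(to cap) -0.5 px [199. 401.] wid 0.033
tube c [0.4729 0.4386] len 0.11 yaw(to cap) -7.7 px [198. 461.] wid 0.035
```

The tube has not moved (side view agrees), so I'll pick it.

```bash
python3 -m inch '[-0.015,-0.0535,0.011,0,0,0.2,-0.015,-0.0535,0.012,0,0,0,-0.015,-0.0535,0.012,0,0,0,-0.015,-0.0535,0.012,0,0,0,0,0,0,0,0,0,0,0,0,0,0,0]' 0.05 >/dev/null; python3 -c "
from h import *
to([.5439,.3597,.003],-.8)"
```

```text
shift mm [ -3.5  -3.2 117.7] turn -0.18898454939419196
```

```bash
python3 -m inch '[-0.003,-0.002,0.045,0,0,0,0,0,0.045,0,0,0,0,0,0.019,0,0,0,0,0,0.008,0,0,0,0,0,0,0,0,0]'; python3 -m inch '[0,0,0,0,0,0,0,0,0,0,0,0,0,0,0,0,0,0,0,0,0,0,0,0]' 0 55;  python3 -m inch '[0,0,-0.04,0,0,0, 0,0,-0.06,0,0,0, 0,0,-0.03,0,0,-6.4,0,0,0,0,0,0,0,0,0,0,0,0]'; python3 -c "
from h import *
to([.601,.0336,.12],5.7)"
```

```text
clock: 45.72
eef_pos: [0.5448, 0.3599, 0.005]
tcp_rot: [1.0, -0.009, 0.001, -0.0]
contact_force: [0.7, 0.8, -0.3]
gripper_width: 0.539
grasp_force: 0.0
clock: 46.22
eef_pos: [0.5438, 0.3604, 0.0045]
tcp_rot: [1.0, -0.008, 0.0, -0.0]
contact_force: [-1.0, -0.1, 2.3]
gripper_width: 0.18
grasp_force: 55.0
clock: 46.85
eef_pos: [0.5428, 0.3599, 0.1326]
tcp_rot: [0.999, 0.047, -0.001, 0.0]
contact_force: [0.1, 0.5, -1.2]
gripper_width: 0.179
grasp_force: 55.0
shift mm [ 27.4 330.3  12.8] turn -0.32797639431257153
```

```bash
python3 -m inch '[0.0045,0.055,0,0,0,-0.3,0.0045,0.055,0,0,0,0,0.0045,0.055,0,0,0,0,0.0045,0.055,0,0,0,0,0.0045,0.055,0,0,0,0,0.0045,0.055,0,0,0,0,0,0,0,0,0,0,0,0,0,0,0,0]' >/dev/null; python3 -c "
from h import *
to([.601,.0336,.09],5.7)"
```

```text
shift mm [-1.2  1.2 42.2] turn -0.03912928644952274
```

```bash
python3 -m inch '[-0.001,0.001,0.02,0,0,0,0,0,0.02,0,0,0,0,0,0.004,0,0,0,0,0,0,0,0,0]'; python3 -m inch '[0,0,0.006,0,0,0,0,0,0.006,0,0,0,0,0,0.006,0,0,0,0,0,0,0,0,0]'; python3 -m inch '[0,0,0.005,0,0,0,0,0,0.004,0,0,0,0,0,0.004,0,0,0,0,0,0,0,0,0]'
```

```text
clock: 48.35
eef_pos: [0.6022, 0.0347, 0.0899]
tcp_rot: [0.999, 0.051, -0.0, -0.0]
contact_force: [0.7, -0.4, 0.3]
gripper_width: 0.177
grasp_force: 55.0
clock: 48.85
eef_pos: [0.602, 0.0335, 0.0714]
tcp_rot: [0.999, 0.05, -0.001, -0.0]
contact_force: [0.3, 0.3, -0.6]
gripper_width: 0.179
grasp_force: 55.0
clock: 49.35
eef_pos: [0.6041, 0.0332, 0.0611]
tcp_rot: [0.999, 0.05, 0.002, 0.0]
contact_force: [-0.4, -0.3, 9.9]
gripper_width: 0.178
grasp_force: 55.0
```

```bash
python3 -m inch '[0,0,0.004,0,0,0,0,0,0.004,0,0,0,0,0,0.001,0,0,0,0,0,0,0,0,0,0,0,0,0,0,0]'
```

```text
clock: 49.98
eef_pos: [0.6044, 0.0333, 0.0546]
tcp_rot: [0.999, 0.05, 0.003, 0.001]
contact_force: [-6.3, 0.8, 25.9]
gripper_width: 0.181
grasp_force: 55.0
```

```bash
python3 -m inch '[0,0,0,0,0,0,0,0,0,0,0,0,0,0,0,0,0,0,0,0,-0.02,0,0,0,0,0,-0.03,0,0,0,0,0,-0.04,0,0,0,0,-0.06,-0.03,0,0,7,0,-0.06,0,0,0,7,0,-0.06,0,0,0,0,0,0,0,0,0,0]' 0.035; python3 -c "
from h import *
f=grab_frame('top');tubes(f);f=grab_frame('side');tubes(f)
to([.4530,.4464,.12],-8.5)"
```

```text
clock: 51.22
eef_pos: [0.6062, 0.2128, 0.1672]
tcp_rot: [0.998, -0.069, -0.0, -0.001]
contact_force: [0.4, -1.1, -0.2]
gripper_width: 0.373
grasp_force: 0.0
tube c [ 0.8035 -0.212 ] len 0.173 yaw(to cap) -111.2 px [399. 144.] wid 0.016
tube c [ 0.8241 -0.2118] len 0.181 yaw(to cap) 39.9 px [255. 201.] wid 0.045
tube c [ 0.9544 -0.108 ] len 0.092 yaw(to cap) -134.1 px [195. 205.] wid 0.025
tube c [0.4728 0.4387] len 0.11 yaw(to cap) -7.7 px [198. 461.] wid 0.035
shift mm [-185.3 -213.6   47.1] turn 0.3654570589403221
```

```bash
python3 -m inch '[-0.037,-0.0425,0.009,0,0,0.4,-0.037,-0.0425,0.009,0,0,0,-0.037,-0.0425,0.009,0,0,0,-0.037,-0.0425,0.009,0,0,0,-0.037,-0.0425,0.009,0,0,0,0,0,0,0,0,0,0,0,0,0,0,0]' 0.05 >/dev/null; python3 -c "
from h import *
to([.4530,.4463,.003],-8.5)"
```

```text
shift mm [ -3.6  -1.2 119.9] turn -0.19122460213291959
```

```bash
python3 -m inch '[-0.003,0,0.045,0,0,0,0,0,0.045,0,0,0,0,0,0.021,0,0,0,0,0,0.008,0,0,0,0,0,0,0,0,0]'; python3 -m inch '[0,0,0,0,0,0,0,0,0,0,0,0,0,0,0,0,0,0,0,0,0,0,0,0]' 0 55;  python3 -m inch '[0,0,-0.04,0,0,0, 0,0,-0.06,0,0,0, 0,0,-0.03,0,0,-7,0,0,0,0,0,-7,0,0,0,0,0,0]'; python3 -c "
from h import *
to([.5955,.0893,.12],5.7)"
```

```text
clock: 52.82
eef_pos: [0.4538, 0.4455, 0.0043]
tcp_rot: [0.997, -0.076, 0.0, 0.0]
contact_force: [0.3, 0.1, -0.2]
gripper_width: 0.535
grasp_force: 0.0
clock: 53.32
eef_pos: [0.4526, 0.4468, 0.0045]
tcp_rot: [0.997, -0.075, 0.0, -0.0]
contact_force: [-1.5, -0.8, 3.2]
gripper_width: 0.183
grasp_force: 54.9
clock: 53.95
eef_pos: [0.4524, 0.4467, 0.1344]
tcp_rot: [0.999, 0.046, 0.0, -0.0]
contact_force: [-0.6, 0.0, -1.0]
gripper_width: 0.182
grasp_force: 54.9
shift mm [109.4 369.1  14.4] turn -0.38863021836473877
```

```bash
python3 -m inch '[0.0155,0.0525,0,0,0,-0.4,0.0155,0.0525,0,0,0,0,0.0155,0.0525,0,0,0,0,0.0155,0.0525,0,0,0,0,0.0155,0.0525,0,0,0,0,0.0155,0.0525,0,0,0,0,0.0155,0.0525,0,0,0,0,0,0,0,0,0,0,0,0,0,0,0,0]' >/dev/null; python3 -c "
from h import *
to([.5955,.0893,.09],5.7)"
```

```text
shift mm [-0.9  2.6 43.2] turn -0.07991327327222564
```

```bash
python3 -m inch '[-0.001,0.002,0.02,0,0,0,0,0,0.02,0,0,0,0,0,0.004,0,0,0,0,0,0,0,0,0]'; python3 -m inch '[0,0,0.006,0,0,0,0,0,0.006,0,0,0,0,0,0.006,0,0,0,0,0,0,0,0,0]'; python3 -m inch '[0,0,0.005,0,0,0,0,0,0.004,0,0,0,0,0,0.004,0,0,0,0,0,0,0,0,0]'
```

```text
clock: 55.58
eef_pos: [0.5959, 0.0908, 0.0901]
tcp_rot: [0.999, 0.051, -0.0, -0.0]
contact_force: [0.0, 0.5, -0.3]
gripper_width: 0.18
grasp_force: 54.9
clock: 56.08
eef_pos: [0.5957, 0.0896, 0.0714]
tcp_rot: [0.999, 0.05, -0.001, -0.0]
contact_force: [-0.1, -0.7, 0.1]
gripper_width: 0.178
grasp_force: 54.9
clock: 56.58
eef_pos: [0.5981, 0.0891, 0.0611]
tcp_rot: [0.999, 0.05, 0.002, 0.001]
contact_force: [-0.7, -0.6, 8.6]
gripper_width: 0.179
grasp_force: 54.9
```

```bash
python3 -m inch '[0,0,0.004,0,0,0,0,0,0.004,0,0,0,0,0,0.001,0,0,0,0,0,0,0,0,0,0,0,0,0,0,0]';python3 -m inch '[0,0,0,0,0,0,0,0,0,0,0,0,0,0,0,0,0,0,0,0,-0.02,0,0,0,0,0,-0.03,0,0,0,0,0,-0.04,0,0,0,0,-0.04,-0.02,0,0,0,-0.01,-0.06,0,0,0,0,-0.05,-0.05,0,0,0,0,0,0,0,0,0,0]' 0.035 >/dev/null
python3 - <<'E'
from h import *
f=grab_frame('top');g=grab_frame('side')
a=cv2.resize(f['color'][160:250,265:440],(796,409),interpolation=cv2.INTER_CUBIC);cv2.imwrite('pics/t8.png',a)
b=cv2.resize(g['color'][170:330,220:360],(525,600),interpolation=cv2.INTER_CUBIC);cv2.imwrite('pics/s8.png',b)
for i in range(5):
  p=place(i)+[0,.0015];X=np.array([np.cos(MY),np.sin(MY)])
  q=np.array([proj(g,[*(p+X*s),z]) for z in(.06,.072) for s in(-.07,0)]);print(i,((q-[220,170])*3.75).round())
st()
E
```

```text
clock: 57.2
eef_pos: [0.5984, 0.0891, 0.0546]
tcp_rot: [0.999, 0.05, 0.003, 0.001]
contact_force: [-6.5, -1.2, 26.1]
gripper_width: 0.18
grasp_force: 54.9
0 [[251. 458.]
 [143. 421.]
 [250. 443.]
 [141. 406.]]
1 [[296. 394.]
 [190. 360.]
 [295. 379.]
 [189. 345.]]
2 [[337. 335.]
 [234. 303.]
 [337. 320.]
 [233. 288.]]
3 [[376. 279.]
 [276. 249.]
 [376. 264.]
 [275. 235.]]
4 [[413. 227.]
 [315. 199.]
 [413. 212.]
 [314. 185.]]
58.55 [0.5275 0.2281 0.1598] [[0.995, 0.102, -0.0], [0.102, -0.995, -0.0], [-0.0, 0.0, -1.0]] [ 0.96951934 -0.62248607 -0.19656372] 0.3738021200769808 0.0 [ 0.21  0.35  1.56 -0.    1.23  1.68]
```

View pics/t8.png

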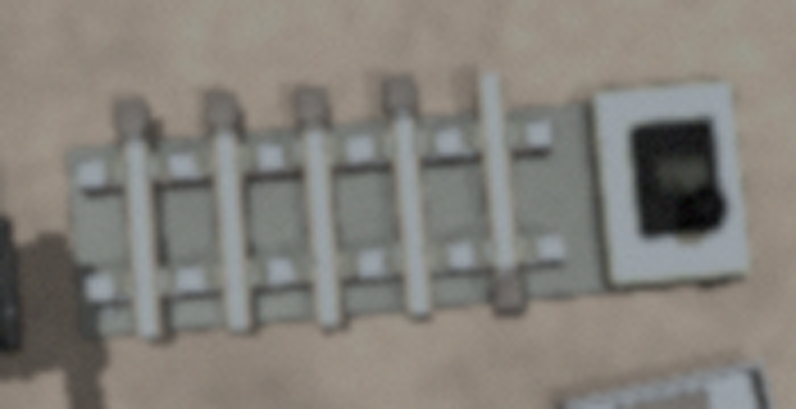

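View pics/s8.png

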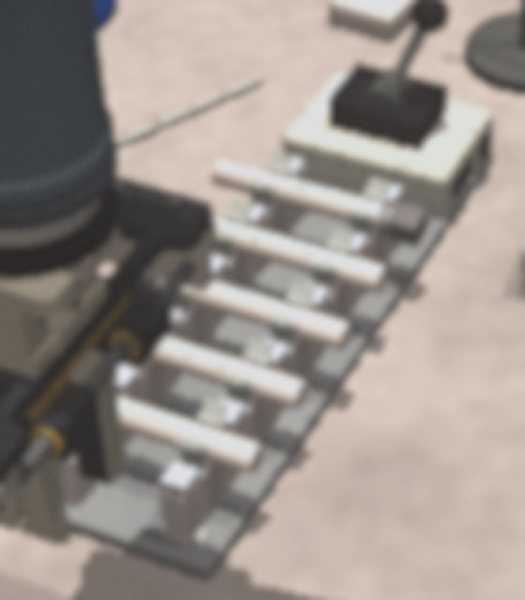

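All five tubes lie parallel across both rails, one per place. Ends in the side crop match the predicted home height (for example (250,455) and (408,218)), and the lever is still off. I'll confirm height by touching one with shut fingers turned 90°.

```bash
python3 -m inch '[0,0,-0.03,0,0,-10,0,0,0,0,0,-10,0,0,0,0,0,-10,0,0,0,0,0,-10,0,0,0,0,0,-10,0,0,0,0,0,-10,0,0,0,0,0,-10,0,0,0,0,0,-10,0,0,0,0,0,-10,0,0,0,0,0,0]' 0 10 >/dev/null; python3 -c "
from h import *
st();to([.6177,-.1335,.12],95.7)"
```

```text
59.8 [0.529  0.2264 0.1897] [[-0.097, 0.995, -0.0], [0.995, 0.097, -0.0], [-0.0, -0.0, -1.0]] [0.18372916 0.92661255 0.68491662] 0.005537414247779678 0.0 [ 0.21  0.32  1.52 -0.    1.3   0.11]
shift mm [-366.8   53.5   69.8] turn -0.14203389103876418
```

```bash
python3 -m inch '[-0.061,0.009,0,0,0,0,-0.061,0.009,0,0,0,0,-0.061,0.009,0,0,0,0,-0.061,0.009,0.01,0,0,0,-0.061,0.009,0.02,0,0,0,-0.061,0.009,0.03,0,0,0,0,0,0.02,0,0,0,0,0,0.02,0,0,0,0,0,0,0,0,0,0,0,0,0,0,0]'; python3 -m inch '[0,0,0.005,0,0,0,0,0,0.005,0,0,0,0,0,0.005,0,0,0,0,0,0.004,0,0,0,0,0,0,0,0,0]'
```

```text
clock: 61.05
eef_pos: [0.6169, -0.1242, 0.0941]
tcp_rot: [0.671, 0.741, 0.0, 0.0]
contact_force: [0.4, -0.2, 0.5]
gripper_width: 0.004
grasp_force: 0.0
clock: 61.68
eef_pos: [0.6161, -0.1235, 0.0739]
tcp_rot: [0.671, 0.742, -0.0, -0.0]
contact_force: [-0.4, -0.6, -0.3]
gripper_width: 0.006
grasp_force: 0.0
```

```bash
python3 -m inch '[0,0,-0.015,0,0,0,-0.0105,0,0,0,0,0,0,0,0,0,0,0]' >/dev/null;  python3 -m inch '[0,0,0.005,0,0,0,0,0,0.005,0,0,0,0,0,0.004,0,0,0,0,0,0,0,0,0]'; python3 -m inch '[0,0,0.003,0,0,0,0,0,0,0,0,0]';python3 -m inch '[0,0,0.004,0,0,0,0,0,0,0,0,0]'
```

```text
clock: 62.55
eef_pos: [0.617, -0.1338, 0.0746]
tcp_rot: [0.671, 0.742, -0.0, -0.001]
contact_force: [0.6, -0.4, -0.3]
gripper_width: 0.007
grasp_force: 0.0
clock: 62.8
eef_pos: [0.6174, -0.134, 0.0722]
tcp_rot: [0.671, 0.742, -0.0, -0.0]
contact_force: [-0.1, 1.2, -0.4]
gripper_width: 0.003
grasp_force: 0.0
clock: 63.05
eef_pos: [0.6179, -0.1343, 0.0691]
tcp_rot: [0.671, 0.742, 0.0, 0.001]
contact_force: [0.5, -0.1, 4.2]
gripper_width: 0.008
grasp_force: 1.9
```

Contact came at z = 0.069, exactly the top of a tube that is home. The others bottomed at the same height, so now I'll go to the lever.

```bash
python3 -m inch '[0,0,-0.05,0,0,0,0,0,-0.06,0,0,0,0,-0.05,-0.02,0,0,0,-0.03,-0.02,0,0,0,0,-0.04,0,0,0,0,0,-0.04,0,0,0,0,0,0,0,0,0,0,0,0,0,0,0,0,0]'>/dev/null; python3 -c "
from h import *
st();to([.553,-.2495,.13],95.7)"
```

```text
64.05 [ 0.5586 -0.2501  0.198 ] [[-0.1, 0.995, -0.001], [0.995, 0.1, 0.001], [0.001, -0.001, -1.0]] [-0.46435202  0.38361103 -0.55069425] 0.006520408636034928 0.0 [-0.6   0.38  1.41  0.    1.35 -0.7 ]
shift mm [ 1.1 -5.4 68. ] turn 0.03404327378812866
```

```bash
python3 -m inch '[0.001,-0.006,0.035,0,0,0,0,0,0.031,0,0,0,0,0.01,0,0,0,0,0,0.012,0,0,0,0,0,0.012,0,0,0,0,0,0.012,0,0,0,0,0,0.012,0,0,0,0,0,0,0,0,0,0]'; python3 -m inch '[0,0.01,0,0,0,0,0,0.008,0,0,0,0,0,0.006,0,0,0,0,0,0,0,0,0,0]'; python3 -c "
from h import *
f=grab_frame('side');g=grab_frame('top');a=np.hstack([cv2.resize(f['color'][160:230,290:360],(400,400)),cv2.resize(g['color'][160:230,385:455],(400,400))]);cv2.imwrite('pics/l.png',a)"
```

```text
clock: 65.05
eef_pos: [0.6116, -0.2442, 0.1323]
tcp_rot: [0.67, 0.742, 0.0, 0.0]
contact_force: [0.3, 0.7, 0.3]
gripper_width: 0.002
grasp_force: 0.0
clock: 65.55
eef_pos: [0.6349, -0.2419, 0.1323]
tcp_rot: [0.671, 0.742, 0.0, 0.0]
contact_force: [0.2, -0.5, 0.1]
gripper_width: 0.005
grasp_force: 0.0
```

```bash
python3 -m inch '[0,0.004,0,0,0,0,0,0.003,0,0,0,0,0,0,0,0,0,0]'; python3 -m inch '[0,0.004,0,0,0,0,0,0,0,0,0,0]'; python3 -m inch '[0,0.003,0,0,0,0,0,0,0,0,0,0]'
```

```text
clock: 66.03
eef_pos: [0.639, -0.2415, 0.1324]
tcp_rot: [0.671, 0.742, -0.002, -0.002]
contact_force: [-8.8, -1.2, 3.6]
gripper_width: 0.002
grasp_force: 4.4
clock: 66.28
eef_pos: [0.6393, -0.2415, 0.1324]
tcp_rot: [0.671, 0.742, -0.004, -0.005]
contact_force: [-19.9, -0.5, 9.1]
gripper_width: 0.007
grasp_force: 10.3
clock: 66.53
eef_pos: [0.6396, -0.2414, 0.1323]
tcp_rot: [0.671, 0.741, -0.006, -0.007]
contact_force: [-29.1, -1.8, 13.3]
gripper_width: 0.006
grasp_force: 14.6
```

The lever is at its end stop (TCP at 0.639, as predicted for 1.0 rad). I'll back off, rise and take a final look.

```bash
python3 -m inch '[0,-0.02,0,0,0,0,0,-0.04,0,0,0,0,0,-0.04,-0.02,0,0,0,-0.02,-0.04,-0.06,0,0,0,-0.06,-0.04,0,0,0,0,-0.06,-0.04,0,0,0,0,-0.06,0,0,0,0,0,0,0,0,0,0,0]'
python3 - <<'E'
from h import *
g=grab_frame('top');f=grab_frame('side')
a=cv2.resize(g['color'][140:330,190:440],(600,456));b=cv2.resize(f['color'][150:330,290:370],(200,456))
cv2.imwrite('pics/final.png',np.hstack([a,b]));st()
E
```

```text
clock: 67.53
eef_pos: [0.4639, -0.4451, 0.2018]
tcp_rot: [0.672, 0.74, -0.0, 0.001]
contact_force: [0.1, 0.5, -0.9]
gripper_width: 0.003
grasp_force: 0.0
67.625 [ 0.4645 -0.441   0.2021] [[-0.099, 0.995, -0.0], [0.995, 0.099, 0.001], [0.001, 0.0, -1.0]] [-0.40414778  0.96060723 -0.64393365] 0.007068919941437807 0.0 [-0.93  0.43  1.33  0.    1.39 -1.03]
```

View pics/final.png

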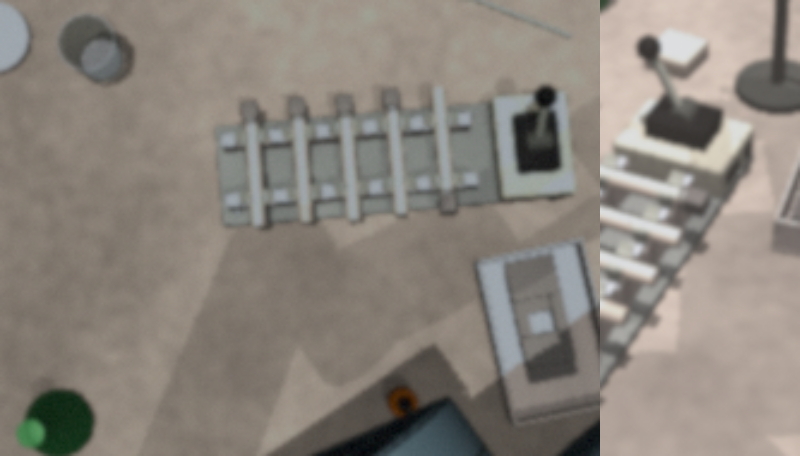

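The lever leans away (ball at (544,96)), five tubes are home, both plates are in the tray and the flask and beaker are untouched. The fingers are close to the hook tip, so I'll rise clear and hand in.

```bash
python3 -m inch '[0,0,-0.05,0,0,0,0,0,-0.05,0,0,0,0,0,0,0,0,0,0,0,0,0,0,0,0,0,0,0,0,0]'; python3 -c "
from h import *
print(robot.hand_in())"
```

```text
clock: 68.25
eef_pos: [0.4646, -0.4393, 0.3009]
tcp_rot: [0.67, 0.742, 0.0, -0.002]
contact_force: [0.3, 0.3, 0.1]
gripper_width: 0.004
grasp_force: 0.0
the job is handed in; nothing more can be done
None
```

I handed the job in at about 68 s; no verdict came back: both plates are in the tray, all five tubes look home in the clips (one height-checked by touch), the lever is at its far stop, and the flask and beaker were left standing.

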